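# Hang the splash shield on the potter's wheel and spin the wheel to check it runs clear

## Robot

A 6-joint arm with a two-finger parallel gripper is mounted at the origin on the work surface. World frame = base frame: x ahead of the robot, y to its left, z up, the work surface at z = 0. Lengths are in mm, angles in rad, forces in N, time in s.
With the tool pointing down it reaches from about 400 to 925 mm from the base axis. Payload 12.5 kg.
Tool frame: the origin (TCP) lies at the very end of the fingers, on their centre line; the grasp point (between the pads) lies 19 mm behind it; z points along the fingers, y is the direction in which the jaws open and shut (so a half turn about z gives the same grasp; the last joint's range is limited). The gripper opens to 95 mm and grips with 3 to 60 N. Pads are 20 mm wide; open, the fingers measure 119 mm over their backs; the gripper's body (75 mm by 180 mm) begins 59 mm behind the grasp point.
Start: joints at [-1.218, 0.491, 1.559, -0, 1.092, -0.106], TCP at [276.821, -560.375, 186.661] pointing down, gripper open.
Joint ranges: [-3.1, 3.1], [-0.84, 2.19], [0.05, 2.79], [-1.13, 4.28], [0.06, 2.93], [-2.69, 2.69]. Speed limits (rad/s): [2.22, 2.22, 2.79, 3.14, 3.14, 3.14].

## Interface

Orientations are given as [roll, pitch, yaw] about the fixed x, y, z axes, in that order (R = Rz(yaw) Ry(pitch) Rx(roll)).
In Python, from cell import env, read_camera, get_calibration gives the robot as it stands.
- The arm moves only by the tool arm_command, never from a script. Its argument "targets" is a list of rows, each a list of 3 entries, a list of its own where there are three numbers: the turn, a rotation vector about the tool's x, y, z in rad, then the shift along the tool's x, y, z in m, then the closure in counts, from 0 (fully open) to 255 (shut). In form: [[[rx, ry, rz], [tx, ty, tz], fingers], ...]. A call has 1 to 8 rows; each row is the pose to reach, as a shift and turn from the pose commanded when the call began, along the tool's axes at that moment; what a row does not reach only later rows make up. A row lasts 1/10 s, in which the tool goes at most 50 mm and 8.59 degrees, less where a joint would pass 70% of its speed; a pose out of reach is approached as far as the arm can. A call with a gripper value outside its range is refused whole. The fingers move at their own pace and stop on an object; the grip force is fixed at half the most. Time passes only in rows, so rows that repeat a pose let the fingers close. It gives the time, the measured TCP pose, the force and the opening at its end, in the units of the state.
- env.state(): the state, without advancing time (a new reading comes with each control period).
- read_camera(name): name is "scene" or "top" or "wrist"; returns (picture, depth): 384x512x3 uint8, blue, green, red; 384x512 float32, mm along the optical axis (not along the pixel's ray), 0 where there is no reading.
- get_calibration(name): a dict with "vfov" (degrees; the focal length in pixels is half the picture's height over the tangent of half this angle, whatever the lens; pixels are square), "cx", "cy" (the principal point, pixels), "world_from_camera" (4x4, takes a point from camera to world coordinates). Camera axes: x right, y down, z forward; pixel columns grow to the right and rows downward; lengths in mm; the calibration is good to about 2 mm. The wrist camera is an equidistant fisheye: a pixel r from the principal point sees the ray r / f radians off the axis. A picture is of the moment at which its call begins: read the wrist's pose just before it. get_calibration takes no time and is no camera call; for the wrist camera it gives the pose at the moment of the call.
- env.job_done(): hands the job in, once; it reports no verdict.
The state is a dict: "t": time; "joints": joint angles; "qvel": joint speeds; "tau": joint torques, N m; "eef_pos": TCP position; "tcp_rot": TCP orientation; "ft_force": force on the tool from outside, world axes, zero at the start; "moment": the same for the moment, N m; "opening": opening from 0.0 (shut) to 1.0 (fully open).
Only numpy, scipy, OpenCV 4.12 (cv2) and the standard library are available. Lean on these libraries where they do the work, as an engineer would, in place of code of your own. Each camera call takes 0.05 s, during which the arm holds its last target.

## Task

Refit the blue splash shield to the tabletop potter's wheel: put its two keyholes over the two screw heads on the bracket, then draw it straight down until both screws sit at the tops of their slots, and let go. Then spin the wheel head by hand and take your hand away, so that it runs on by itself for a second or two without rubbing on the shield. Leave the shield locked in place and the other things on the bench where they stand.

Things in the scene. Friction and masses are not known exactly. Their poses are not given: they have to be found in the camera images.
- shield: Blue plastic splash shield, 0.17 to 0.34 kg, standing upright. Middle sheet 120 mm wide (y), 5 mm thick (x), 140 mm tall (z), with a 60 mm wing on each side bent 45 degrees towards +x: 204 mm wide overall, wings reach 45 mm forward. Two keyholes through the middle sheet, at y = +40 and -40 mm. Origin: middle of the middle sheet's lower edge, at mid thickness; z up.
- grip (a point): Middle of the black rubber grip along the shield's top edge, 128 mm above its lower edge: grip 116 mm long (shield's y), 10 mm thick (x), 24 mm tall (116 to 140 mm up). Pinch it here from above, fingers closing along the shield's x.
- slot_l (a point): Where the screw's axis lies in the shield's left keyhole (y = +40 mm) when locked: 66 mm above the lower edge, mid thickness. The keyhole is a round hole of 20 mm diameter centred 22 mm below this point (44 mm up), from which a slot 9 mm wide runs straight up to a round end 3 mm above this point. Axes as the shield's.
- slot_r (a point): The same in the right keyhole (y = -40 mm).
- wheel: Grey tabletop potter's wheel, fixed on the bench: housing 270 mm (x) by 240 mm (y), deck 86 mm high. Origin: on the head's axis at bench level; z up, +x towards the potter's side with dial and switch, -x towards the shield bracket: an upright dark steel plate 110 mm wide, top at 198 mm, with a rubber pad (50 mm wide) down the middle of its +x face, pad surface at x = -118 mm.
- screw_l (a point): Where slot_l comes when the shield is locked with its back on the pad: on the left bracket screw's axis (y = +40 mm), 178 mm high, 2.5 mm out from the pad. The screw points along the wheel's +x: shank 6 mm diameter, head 14 mm diameter and 4 mm thick, its underside 7.5 mm and its end 11.5 mm from the pad. Axes as the wheel's.
- screw_r (a point): The same on the right bracket screw (y = -40 mm). Hung, the shield's axes are parallel to the wheel's, wings around the wheel head, lower edge 112 mm high: 4 mm below the head's top face and about 10 mm behind its rim.
- spindle (a joint): Turn of the wheel head about its vertical axis, rad, positive anticlockwise from above; 0 when pin_a points along the wheel's +y. The motor is off; the head turns freely either way without stop, coasting for many seconds.
- head: Aluminium wheel head, disc of 200 mm diameter, 16 mm thick, top face 116 mm above the bench, 1.3 kg. Two upright steel bat pins of 10 mm diameter stand 12 mm out of its top face, 80 mm either side of the axis; they can be pushed with a fingertip to spin it. Origin: centre of its underside, 100 mm above the bench; turns with the head.
- pin_a (a point): Centre of the top of one bat pin, 128 mm above the bench.
- pin_b (a point): Centre of the top of the opposite bat pin.
- tool_pot: Bystander: white pot 80 mm across, 95 mm tall, with wooden tools standing in it to 150 mm. Origin at the centre of its underside.
- bowl: Bystander: terracotta bowl 120 mm across, 55 mm tall. Origin at the centre of its underside.
- glaze_jar: Bystander: blue lidded jar 72 mm across, 95 mm tall. Origin at the centre of its underside.
- loop_tool: Bystander: loop trimming tool, wooden handle and wire loop, 170 mm long, 14 mm thick, lying flat. Origin on the bench below the handle's middle; x along it to the loop.

How it is judged:
By the outcome, as a careful person would: the job done as asked, in the order asked, and still so for the second after the job is handed in, with the robot touching nothing.
It also fails if it takes over 51 s, if anything falls off the work surface, if the arm or the gripper's body presses on something with over 40 N, if the wrist force passes 120 N, or if a joint passes its speed limit or range.

## Working session

There is one attempt and no reset: what is moved stays moved. The work goes in short steps, Python scripts to look and compute and a tool call to move; the robot and the scene stay as the last step left them, time stands still between calls to the robot, and variables do not carry over. Pictures are saved under pics/ and viewed, and the job is handed in when it is done.

Besides the shell and the picture viewer there is one more tool, called after "Emit:" as name(argument=value, ...), one argument or row to a line, values as JSON. arm_command: Moves the arm, as the interface text tells. Its arguments: {"type":"object","properties":{"targets":{"type":"array"}},"required":["targets"]}

```bash
ls; mkdir -p pics; python3 - <<'E'
from cell import env, read_camera, get_calibration
import cv2,numpy as np
print(env.state())
for n in ["scene","top"]:
    p,d=read_camera(n); cv2.imwrite(f"pics/{n}0.png",p); np.save(f"{n}_d.npy",d); np.save(f"{n}_p.npy",p)
    c=get_calibration(n); print(n,c['vfov'],c['cx'],c['cy'],np.round(c['world_from_camera'],3).tolist())
E
```

```text
pics
{'t': 0.0, 'joints': array([-1.21757132e+00,  4.91593545e-01,  1.55947695e+00, -1.60702068e-05,
        1.09166929e+00, -1.05609388e-01]), 'qvel': array([-0.00047248, -0.00066894,  0.00211918, -0.00121119, -0.00025013,
        0.00065787]), 'tau': array([ 1.45259943e-03, -6.12640285e+01, -2.58178389e+01,  6.92936755e-02,
        4.82657435e-02, -1.18282214e-04]), 'eef_pos': array([ 276.72803388, -560.08494829,  186.031176  ]), 'tcp_rot': array([-3.14045041e+00, -1.06750158e-04,  4.58841754e-01]), 'ft_force': array([-0.06823436, -0.05102841,  0.37166918]), 'moment': array([-0.00748075, -0.03702424,  0.04688797]), 'opening': 0.9979500264282947}
scene 50.59307917500605 255.65071143057253 193.49405558747534 [[-0.878, 0.281, -0.389, 1115.571], [0.479, 0.476, -0.738, 1019.559], [-0.022, -0.834, -0.552, 880.052], [0.0, 0.0, 0.0, 1.0]]
top 43.32543377258317 253.17568070733645 196.63611128090213 [[-0.03, -0.997, 0.071, 460.541], [-0.999, 0.028, -0.021, 13.774], [0.019, -0.071, -0.997, 1662.972], [0.0, 0.0, 0.0, 1.0]]
```

View pics/scene0.png

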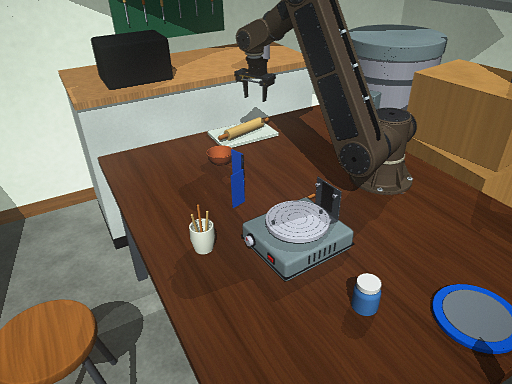

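View pics/top0.png

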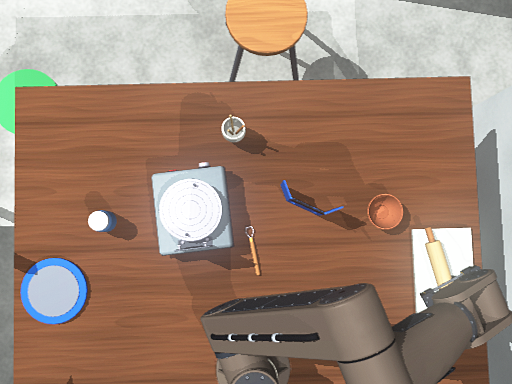

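The scene view shows the wheel near (297,235) and the shield edge-on near (238,180). In the top view the wheel head is at (190,210), the bracket at (195,245) and the shield at about (285,185)-(343,208). Next I'll measure these.

```bash
cat > h.py <<'E'
import numpy as np,cv2
from cell import env, read_camera, get_calibration
def cal(n):
    c=get_calibration(n); f=192/np.tan(np.radians(c['vfov']/2)); return f,c['cx'],c['cy'],np.array(c['world_from_camera'])
def cloud(n,d,C=None):
    f,cx,cy,T=C or cal(n)
    v,u=np.mgrid[0:384,0:512]; x=(u-cx)/f; y=(v-cy)/f
    if n=='wrist':
        r=np.hypot(x,y)+1e-12; s=np.tan(r)/r; x=x*s;y=y*s
    P=np.stack([x*d,y*d,d,np.ones_like(d)],-1)@T.T
    return P[...,:3]
def rays(n,uv,C=None):
    f,cx,cy,T=C or cal(n); uv=np.atleast_2d(np.array(uv,float)); x=(uv[:,0]-cx)/f;y=(uv[:,1]-cy)/f
    if n=='wrist':
        r=np.hypot(x,y)+1e-12; D=np.stack([x/r*np.sin(r),y/r*np.sin(r),np.cos(r)],-1)
    else: D=np.stack([x,y,np.ones_like(x)],-1)
    return T[:3,3],D@T[:3,:3].T
def onz(n,uv,z,C=None):
    o,D=rays(n,uv,C); return o+D*((z-o[2])/D[:,2])[:,None]
E
python3 - <<'E'
from h import *
d=np.load('top_d.npy');p=np.load('top_p.npy');P=cloud('top',d)
print('table z',np.median(P[300:330,120:180,2]),np.median(P[120:140,60:120,2]))
b,g,r=[p[...,i].astype(int) for i in range(3)]
m=(b>110)&(b>r+70)&(b>g+40); 
reg=np.zeros_like(m);reg[165:230,270:360]=1;m&=reg.astype(bool)
Q=P[m];print('shield blue',len(Q),Q.min(0),Q.max(0))
for v,u in zip(*np.where(m)): 
    if P[v,u,2]>125: print(u,v,np.round(P[v,u],0),p[v,u])
# head
for u,v in [(190,210),(190,190),(175,210),(205,215),(196,246),(160,180),(225,180),(225,240)]: print(u,v,np.round(P[v,u]))
for s,(r0,r1,c0,c1) in {'brk':(230,260,165,225)}.items():
    S=P[r0:r1,c0:c1].reshape(-1,3);S=S[S[:,2]>150];print(s,len(S),S.min(0),S.max(0))
cv2.imwrite('pics/top_z.png',cv2.resize(p[150:270,140:370],None,fx=3.4,fy=3.4,interpolation=cv2.INTER_CUBIC))
q=np.load('scene_p.npy');cv2.imwrite('pics/scene_z.png',cv2.resize(q[130:290,190:370],None,fx=3.6,fy=3.6,interpolation=cv2.INTER_CUBIC))
E
```

```text
table z 0.538493925451462 0.9847742352193336
shield blue 209 [ 5.09794455e+02 -3.22380524e+02 -3.87380773e-01] [ 633.31240489 -115.37765356  150.13633126]
284 180 [ 618. -117.  145.] [255 138  86]
284 181 [ 616. -118.  139.] [255 141  70]
285 181 [ 615. -120.  144.] [253 130  98]
284 182 [ 613. -118.  138.] [248 129  68]
285 182 [ 612. -121.  140.] [255 139  84]
284 183 [ 611. -118.  126.] [219 108  64]
285 183 [ 609. -120.  140.] [255 141  87]
285 184 [ 605. -120.  148.] [247 128  68]
286 184 [ 606. -124.  140.] [248 130 104]
285 185 [ 604. -121.  134.] [245 128  67]
286 185 [ 603. -124.  138.] [255 139  87]
285 186 [ 601. -121.  125.] [220 110  66]
286 186 [ 600. -124.  136.] [255 145  81]
287 186 [ 600. -126.  140.] [196 120 114]
286 187 [ 596. -123.  140.] [248 130  68]
287 187 [ 597. -127.  139.] [252 131  81]
286 188 [ 593. -123.  140.] [218 109  63]
287 188 [ 593. -126.  140.] [255 137  79]
287 189 [ 590. -126.  137.] [249 131  71]
288 189 [ 590. -129.  138.] [252 127  83]
287 190 [ 587. -127.  134.] [246 128  71]
288 190 [ 586. -129.  148.] [255 137  78]
288 191 [ 583. -129. 
[... 1923 characters left out ...]
4. -244.  140.] [255 128  74]
326 212 [ 514. -246.  144.] [255 129  67]
327 212 [ 513. -250.  144.] [255 144  70]
328 212 [ 513. -253.  143.] [255 147  69]
329 212 [ 513. -255.  147.] [255 138  75]
330 212 [ 513. -260.  141.] [175 108  90]
324 213 [ 511. -241.  140.] [223 114  71]
325 213 [ 511. -244.  140.] [255 175  79]
326 213 [ 510. -247.  140.] [255 162  82]
327 213 [ 510. -250.  142.] [186 111  86]
190 210 [533. 183. 124.]
190 190 [598. 183. 116.]
175 210 [535. 232. 116.]
205 215 [516. 137. 115.]
196 246 [419. 165. 141.]
160 180 [636. 283.  88.]
225 180 [631.  71.  77.]
225 240 [434.  76.  89.]
brk 103 [409.9312908   13.77448969 150.10738725] [ 460.54069541  225.34617066 1662.97162297]
```

View pics/top_z.png

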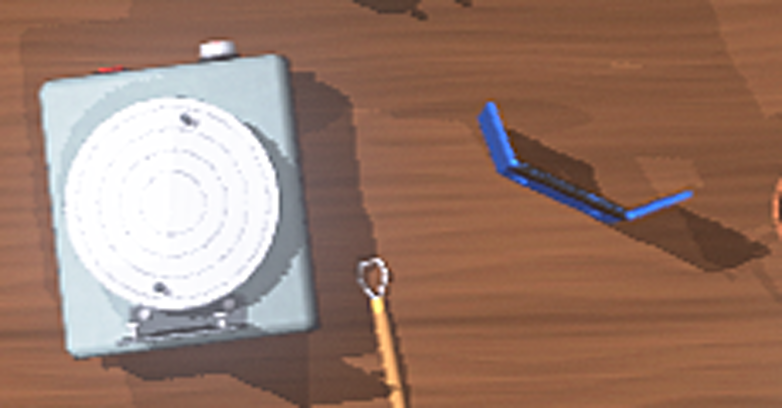

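View pics/scene_z.png

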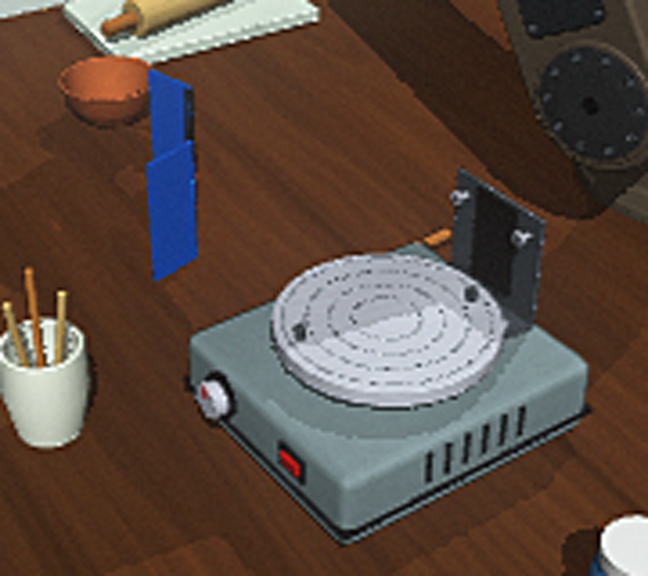

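```bash
python3 - <<'E'
from h import *
p,d=read_camera('wrist');cv2.imwrite('pics/w0.png',p)
f,cx,cy,T=cal('wrist');print(f,cx,cy,np.round(T,3).tolist())
s=env.state();print(s['eef_pos'],s['tcp_rot'])
from scipy.spatial.transform import Rotation as R
Rt=R.from_euler('xyz',s['tcp_rot']).as_matrix()
print('cam in tool',np.round(Rt.T@(T[:3,3]-s['eef_pos']),1),np.round(Rt.T@T[:3,:3],3).tolist())
E
```

```text
297.3186396354542 256.19817438338055 187.5489310305369 [[0.443, -0.857, -0.264, 352.136], [-0.897, -0.423, -0.131, -522.615], [-0.0, 0.295, -0.956, 385.647], [0.0, 0.0, 0.0, 1.0]]
[ 276.75333176 -560.16545925  186.21055932] [-3.14077655e+00 -9.50728130e-05  4.58777376e-01]
cam in tool [  84.2   -0.4 -199.4] [[-0.0, -0.955, -0.295], [1.0, -0.0, 0.001], [-0.001, -0.295, 0.955]]
```

View pics/w0.png

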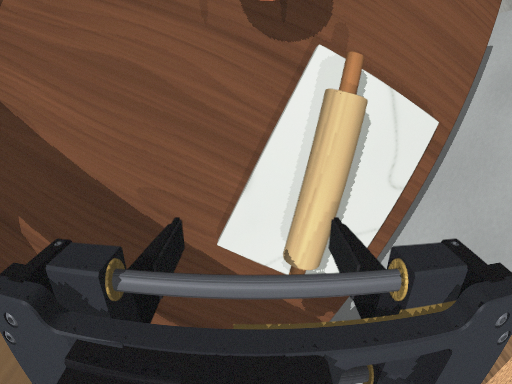

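```bash
cat > mv.py <<'E'
import sys,numpy as np
from cell import env
from scipy.spatial.transform import Rotation as R
# usage: x y z yaw (pointing down) -> turn, shift
def go(x,y,z,yaw):
    s=env.state();A=R.from_euler('xyz',s['tcp_rot']);B=R.from_euler('xyz',[np.pi,0,yaw])
    print('t',round(s['t'],2),'turn',np.round((A.inv()*B).as_rotvec(),4),'shift m',np.round(A.inv().apply(np.array([x,y,z])-s['eef_pos'])/1000,4))
if __name__=='__main__': go(*map(float,sys.argv[1:5]))
E
python3 mv.py 536 -191 260 1.138
```

```text
t 0.15 turn [-8.000e-04 -4.000e-04 -6.792e-01] shift m [ 0.3959 -0.2162 -0.0736]
```

Emit:
arm_command(
  targets=[
    [[0,0,-0.68],[0.396,-0.216,-0.1],0],
    [[0,0,-0.68],[0.396,-0.216,-0.074],0],
    [[0,0,-0.68],[0.396,-0.216,-0.074],0],
    [[0,0,-0.68],[0.396,-0.216,-0.074],0],
    [[0,0,-0.68],[0.396,-0.216,-0.074],0],
    [[0,0,-0.68],[0.396,-0.216,-0.074],0],
    [[0,0,-0.68],[0.396,-0.216,-0.074],0],
    [[0,0,-0.68],[0.396,-0.216,-0.074],0],
  ],
)

```text
t: 0.95
eef_pos: [504.5, -235.7, 252.1]
tcp_rot: [-3.142, 0.0, 1.139]
ft_force: [1.3, -0.5, -0.2]
opening: 1.002
```

```bash
python3 mv.py 536 -191 260 1.138
```

```text
t 0.95 turn [-0.      0.0001  0.0007] shift m [ 0.0538  0.0099 -0.0079]
```

Emit:
arm_command(
  targets=[
    [[0,0,0],[0.03,0.005,-0.008],0],
    [[0,0,0],[0.03,0.005,-0.008],0],
    [[0,0,0],[0.03,0.005,-0.008],0],
  ],
)

```text
t: 1.25
eef_pos: [520.9, -212.0, 259.5]
tcp_rot: [-3.141, 0.0, 1.14]
ft_force: [0.0, 1.4, -0.9]
opening: 1.002
```

```bash
python3 - <<'E'
from h import *
s=env.state();C=cal('wrist');p,d=read_camera('wrist');cv2.imwrite('pics/w1.png',p)
np.savez('w1.npz',p=p,d=d,T=C[3],f=C[0],cx=C[1],cy=C[2]);print(s['t'],s['eef_pos'],s['tcp_rot'],s['qvel'].round(3))
E
```

```text
1.25 [ 520.86303332 -211.96748141  259.53944868] [-3.14135876e+00  2.47260187e-04  1.14037920e+00] [-0.034  0.002  0.008 -0.002 -0.001 -0.006]
```

View pics/w1.png

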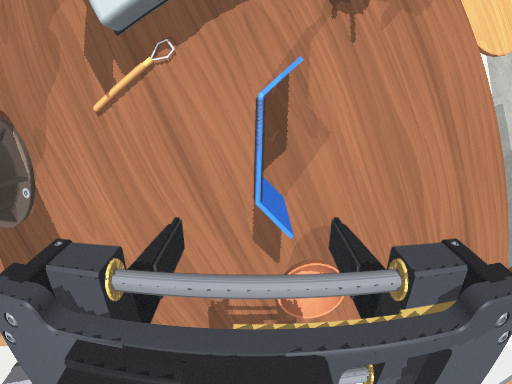

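The wrist view shows the shield between the fingers. The middle sheet's ends are at (261,97) and (258,203), and the wing tips at (302,59) and (292,237).

```bash
python3 - <<'E'
from h import *
z=np.load('w1.npz');p=z['p'];C=(float(z['f']),float(z['cx']),float(z['cy']),z['T'])
cv2.imwrite('pics/w1z.png',cv2.resize(p[45:250,230:320],None,fx=2.9,fy=2.9,interpolation=cv2.INTER_NEAREST))
b,g,r=[p[...,i].astype(int) for i in range(3)]
m=(b>190)&(b>r+60)
m[:, :230]=0;m[:,320:]=0
P=cloud('wrist',z['d'],C)
for v in range(50,246,4):
    us=np.where(m[v])[0]
    if len(us): print(v,us.min(),us.max(),np.round(onz('wrist',[[us.min(),v],[us.max(),v]],140,C)[:,:2],1).tolist(),np.round(P[v,int(us.mean())],0))
E
```

```text
58 298 302 [[614.8, -113.3], [618.8, -114.9]] [ 617. -114.  140.]
62 293 300 [[608.1, -115.3], [615.0, -118.1]] [ 611. -117.  140.]
66 289 295 [[602.3, -117.6], [608.2, -120.1]] [ 605. -119.  141.]
70 284 291 [[595.7, -119.5], [602.5, -122.4]] [ 598. -121.  141.]
74 280 286 [[590.0, -121.7], [595.8, -124.3]] [ 593. -123.  141.]
78 275 282 [[583.4, -123.6], [590.1, -126.5]] [ 586. -125.  143.]
82 271 277 [[577.7, -125.8], [583.5, -128.3]] [ 580. -127.  143.]
86 267 273 [[572.1, -128.0], [577.9, -130.6]] [ 575. -129.  142.]
90 262 269 [[565.5, -129.7], [572.2, -132.7]] [ 568. -131.  143.]
94 258 264 [[559.9, -131.9], [565.6, -134.5]] [ 563. -133.  142.]
98 258 262 [[558.1, -135.8], [561.9, -137.5]] [ 560. -137.  141.]
102 259 261 [[557.2, -140.1], [559.2, -141.0]] [ 558. -141.  141.]
106 259 261 [[555.5, -144.0], [557.4, -144.9]] [ 556. -144.  141.]
110 258 262 [[552.7, -147.5], [556.6, -149.2]] [ 555. -148.  140.]
114 258 261 [[550.9, -151.4], [553.8, -152.7]] [ 552. -152.  141.]
118 258 261 [[549.1, -155.3], [552.0, -156.6]] [ 550. -156.  140.]
122 258 261 [[547.3, -159.2], [550.2, -
[... 1203 characters left out ...]
, -242.7]] [ 517. -256.   80.]
198 255 282 [[508.6, -235.7], [536.5, -248.6]] [ 518. -259.   90.]
202 255 283 [[506.5, -240.1], [535.6, -253.5]] [ 518. -258.  108.]
206 258 284 [[507.6, -246.0], [534.8, -258.5]] [ 519. -260.  118.]
210 262 285 [[509.8, -252.4], [533.9, -263.6]] [ 519. -264.  123.]
214 266 287 [[511.9, -258.9], [534.1, -269.2]] [ 521. -269.  126.]
218 270 288 [[514.1, -265.4], [533.2, -274.3]] [ 556. -135.  459.]
222 274 289 [[516.3, -272.1], [532.3, -279.6]] [ 524. -276.  138.]
226 278 290 [[518.5, -278.8], [531.4, -284.9]] [ 525. -283.  138.]
230 282 291 [[520.8, -285.7], [530.5, -290.3]] [ 525. -286.  143.]
234 286 292 [[523.1, -292.6], [529.6, -295.7]] [ 527. -293.  142.]
```

View pics/w1z.png

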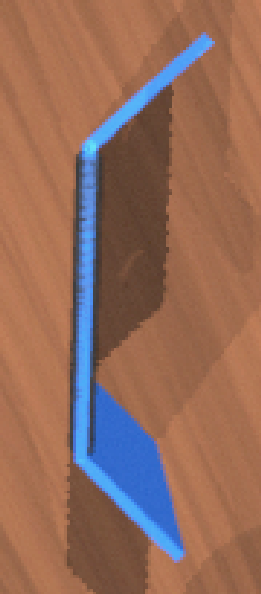

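```bash
python3 mv.py 535.8 -187.1 109 1.113
```

```text
t 1.3 turn [-0.0006  0.0002  0.026 ] shift m [0.0297 0.0034 0.1504]
```

Emit:
arm_command(
  targets=[
    [[0,0,0.026],[0.0297,0.0034,0.04],0],
    [[0,0,0.026],[0.0297,0.0034,0.08],0],
    [[0,0,0.026],[0.0297,0.0034,0.12],0],
    [[0,0,0.026],[0.0297,0.0034,0.15],0],
    [[0,0,0.026],[0.0297,0.0034,0.15],0],
    [[0,0,0.026],[0.0297,0.0034,0.15],0],
  ],
)

```text
t: 1.9
eef_pos: [536.1, -187.9, 110.2]
tcp_rot: [-3.141, 0.0, 1.111]
ft_force: [0.1, -0.8, 0.5]
opening: 1.0
```

```bash
python3 mv.py 535.8 -187.1 109 1.113;python3 - <<'E'
from h import *
p,d=read_camera('wrist');cv2.imwrite('pics/w2.png',p)
print(env.state()['ft_force'])
E
```

```text
t 1.9 turn [-0.0005  0.0001 -0.0016] shift m [ 0.0006 -0.0006  0.0012]
[-0.24505869  0.29504039  0.11733579]
```

View pics/w2.png

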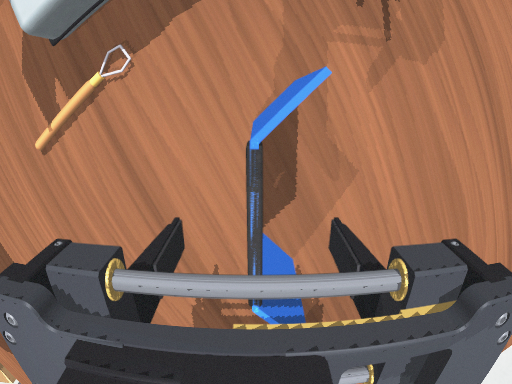

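The shield is centred between the fingers, with the grip at column 256. I'll close and give the fingers time.

Emit:
arm_command(
  targets=[
    [[0,0,0],[0,0,0.001],255],
    [[0,0,0],[0,0,0.001],255],
    [[0,0,0],[0,0,0.001],255],
    [[0,0,0],[0,0,0.001],255],
    [[0,0,0],[0,0,0.001],255],
    [[0,0,0],[0,0,0.001],255],
    [[0,0,0],[0,0,0.001],255],
    [[0,0,0],[0,0,0.001],255],
  ],
)

```text
t: 2.75
eef_pos: [536.3, -186.8, 108.7]
tcp_rot: [-3.142, 0.0, 1.113]
ft_force: [-0.1, -0.6, -0.8]
opening: 0.388
```

```bash
python3 mv.py 535.8 -187.1 300 1.113
```

```text
t 2.75 turn [-0.0001  0.0001 -0.0001] shift m [-0.0005 -0.0004 -0.1913]
```

Emit:
arm_command(
  targets=[
    [[0,0,0],[0,0,0],255],
    [[0,0,0],[0,0,0],255],
    [[0,0,0],[0,0,0],255],
    [[0,0,0],[0,0,0],255],
    [[0,0,0],[0,0,0],255],
    [[0,0,0],[0,0,0],255],
    [[0,0,0],[0,0,0],255],
    [[0,0,0],[0,0,0],255],
  ],
)

```text
t: 3.55
eef_pos: [536.3, -186.9, 108.7]
tcp_rot: [-3.142, 0.0, 1.113]
ft_force: [-0.7, 0.3, -0.0]
opening: 0.097
```

Emit:
arm_command(
  targets=[
    [[0,0,0],[0,0,-0.04],255],
    [[0,0,0],[0,0,-0.08],255],
    [[0,0,0],[0,0,-0.12],255],
    [[0,0,0],[0,0,-0.16],255],
    [[0,0,0],[0,0,-0.2],255],
    [[0,0,0],[0,0,-0.23],255],
    [[0,0,0],[0,0,-0.23],255],
  ],
)

```text
t: 4.25
eef_pos: [537.3, -187.3, 342.6]
tcp_rot: [3.135, -0.0, 1.113]
ft_force: [-0.4, -0.2, -3.5]
opening: 0.097
```

```bash
python3 mv.py 460 173 340 1.69; python3 - <<'E'
from h import *
print(onz('top',[190.3,210],116))
E
```

```text
t 4.25 turn [ 0.0065  0.0019 -0.5772] shift m [ 0.289  -0.2286  0.0011]
[[533.4306178  183.25154461 116.        ]]
```

Emit:
arm_command(
  targets=[
    [[0,0,-0.05],[0.02,-0.016,0],255],
    [[0,0,-0.13],[0.053,-0.042,0],255],
    [[0,0,-0.22],[0.09,-0.071,0],255],
    [[0,0,-0.31],[0.13,-0.103,0],255],
    [[0,0,-0.39],[0.17,-0.134,0],255],
    [[0,0,-0.46],[0.21,-0.166,0],255],
    [[0,0,-0.53],[0.25,-0.198,0],255],
    [[0,0,-0.577],[0.289,-0.2286,0],255],
  ],
)

```text
t: 5.05
eef_pos: [458.6, 171.4, 337.3]
tcp_rot: [-3.14, 0.0, 1.692]
ft_force: [1.4, 0.4, -2.9]
opening: 0.099
```

Emit:
arm_command(
  targets=[
    [[0,0,0],[0,0,0],255],
    [[0,0,0],[0,0,0],255],
    [[0,0,0],[0,0,0],255],
  ],
)

```text
t: 5.35
eef_pos: [459.9, 169.0, 337.9]
tcp_rot: [-3.14, 0.0, 1.689]
ft_force: [0.4, -0.2, -4.2]
opening: 0.099
```

```bash
python3 - <<'E'
from h import *
s=env.state();C=cal('wrist');p,d=read_camera('wrist');cv2.imwrite('pics/w3.png',p)
np.savez('w3.npz',p=p,d=d,T=C[3],f=C[0],cx=C[1],cy=C[2],pos=s['eef_pos'],rot=s['tcp_rot']);print(s['t'],s['eef_pos'],s['tcp_rot'],s['qvel'].round(3))
E
```

```text
5.35 [459.85376306 168.97381847 337.86445204] [-3.14027388e+00  4.64506496e-04  1.68894932e+00] [-0.019 -0.002 -0.006 -0.     0.003  0.   ]
```

View pics/w3.png

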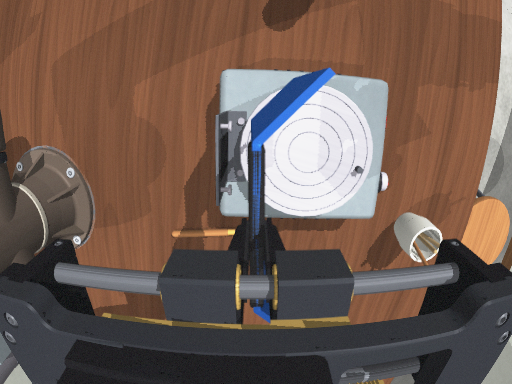

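The wheel is fully visible, with the bracket at columns 218-245 and rows 110-203. The screws are near (228,126) and (228,189). I'll zoom in.

```bash
python3 - <<'E'
from h import *
z=np.load('w3.npz');p=z['p']
cv2.imwrite('pics/w3z.png',cv2.resize(p[100:214,208:268],None,fx=5.2,fy=5.2,interpolation=cv2.INTER_NEAREST))
cv2.imwrite('pics/w3h.png',cv2.resize(p[60:225,205:395],None,fx=3.6,fy=3.6,interpolation=cv2.INTER_CUBIC))
E
```

```text
(no output)
```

View pics/w3z.png

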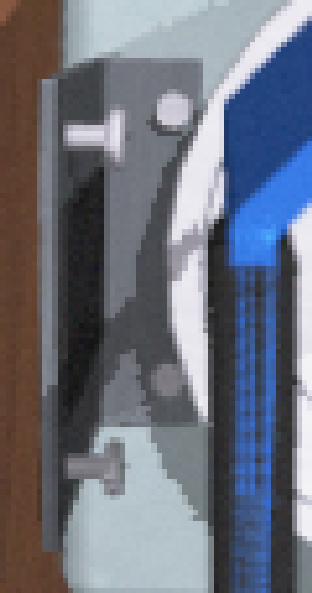

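View pics/w3h.png

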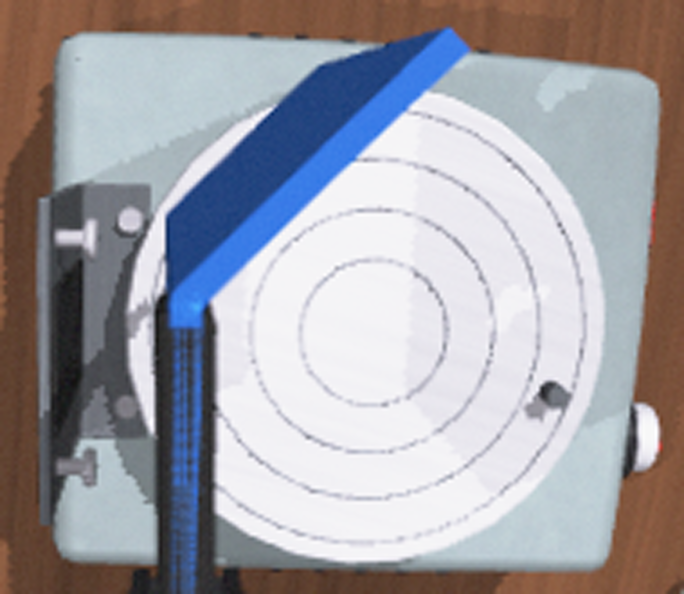

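```bash
python3 - <<'E'
from h import *
z=np.load('w3.npz');C=(float(z['f']),float(z['cx']),float(z['cy']),z['T'])
s=lambda a,b:[208+a/5.2-.5,100+b/5.2-.5]
hd=lambda a,b:[205+a/3.6-.5,60+b/3.6-.5]
L=onz('wrist',s(126,136),178,C)[0];Rr=onz('wrist',s(124,467),178,C)[0]
Lm=onz('wrist',s(118,136),178,C)[0];Rm=onz('wrist',s(115.5,467),178,C)[0]
c=onz('wrist',hd(374,332),116,C)[0]
br=onz('wrist',[s(58,80),s(58,550),s(42,80),s(42,550)],198,C)
print('ends',L,Rr,'mid',Lm,Rm,'c',c);print('br',br)
for a,b in[(L,Rr),(Lm,Rm),(br[0],br[1])]:
    e=(a-b)[:2];print('len',np.linalg.norm(e),'yaw',np.arctan2(-e[0],e[1]))
    yw=np.arctan2(-e[0],e[1]);X=np.array([np.cos(yw),np.sin(yw)]);Y=np.array([-X[1],X[0]]);m=(a+b)[:2]/2
    print(' mid rel centre',(m-c[:2])@X,(m-c[:2])@Y)
# deck corners z=86
q=onz('wrist',[hd(62,36),hd(655,75),hd(608,570),hd(62,558)],86,C);print(q)
# held shield tip left top edge: TCP tool frame
print('grip centre/tips', z['pos'])
P=cloud('wrist',z['d'],C)
for u,v in [(331,72),(257,145),(258,180),(258,165)]: print(u,v,P[v,u])
# rings contours
E
```

```text
ends [424.69515887 216.42624928 178.        ] [432.16551192 136.1558045  178.        ] mid [422.83903466 216.22824087 178.        ] [430.09250708 135.90883337 178.        ] c [534.26360816 186.07319123 116.        ]
br [[409.93474904 229.26751492 198.        ]
 [419.51589541 120.36375349 198.        ]
 [406.41025224 228.92558643 198.        ]
 [415.72754305 119.89226013 198.        ]]
len 80.61730880827355 yaw 0.09279750983438799
 mid rel centre -106.28437273595836 0.06689915492609261
len 80.6462651504234 yaw 0.09006353496711102
 mid rel centre -108.2607717398007 -0.26857103382420267
len 109.32441456613603 yaw 0.08775216384829052
 mid rel centre -120.0649399960803 -0.7379549210601265
[[393.77947554 290.84675687  86.        ]
 [650.60943248 314.89701178  86.        ]
 [675.649665    83.07851249  86.        ]
 [415.61680222  60.96842375  86.        ]]
grip centre/tips [459.85376306 168.97381847 337.86445204]
331 72 [489.74680887 273.68363769 371.41422503]
257 145 [453.82371583 226.59921348 370.19129532]
258 180 [456.83753725 206.24067948 370.45280279]
258 165 [455.72095202 215.46883117 371.88531956]
```

```bash
python3 - <<'E'
from h import *
from scipy.spatial.transform import Rotation as R
z=np.load('w3.npz');C=(float(z['f']),float(z['cx']),float(z['cy']),z['T']);p=z['p']
Rt=R.from_euler('xyz',z['rot']).as_matrix()
hd=lambda a,b:[205+a/3.6-.5,60+b/3.6-.5]
for n,a,b in [('tip outer',447,28),('tip inner',470,48),('fold outer',166,292),('fold inner',205,308)]:
    for h in(369,371):
        q=onz('wrist',hd(a,b),h,C)[0];print(n,h,((q-z['pos'])@Rt).round(1))
# line of sheet
b,g,r=[p[...,i].astype(int) for i in range(3)]
m=(b>150)&(b>r+60)
for v in range(160,232,10):
    us=np.where(m[v,245:270])[0]+245
    if len(us): print(v,us.min(),us.max(),((onz('wrist',[us.mean(),v],369,C)[0]-z['pos'])@Rt).round(1))
E
```

```text
tip outer 369 [103.3  41.2 -31.2]
tip outer 371 [103.1  40.7 -33.2]
tip inner 369 [100.3  45.  -31.2]
tip inner 371 [100.2  44.5 -33.2]
fold outer 369 [ 60.3  -2.9 -31.2]
fold outer 371 [ 60.6  -2.8 -33.2]
fold inner 369 [ 57.7   3.3 -31.2]
fold inner 371 [ 58.    3.3 -33.2]
160 254 260 [ 48.9   1.2 -31.2]
170 254 260 [ 43.    1.2 -31.2]
180 254 259 [ 36.9   0.4 -31.2]
190 253 259 [ 30.8   0.1 -31.1]
200 258 259 [ 24.5   1.7 -31.1]
220 258 258 [ 11.4   1.4 -31.1]
```

```bash
python3 mv.py 449.4 177.7 250 1.661
```

```text
t 5.4 turn [-0.001   0.0004  0.0271] shift m [ 0.0102 -0.0095  0.0881]
```

Emit:
arm_command(
  targets=[
    [[0,0,0.027],[0.0102,-0.0095,0.0],255],
    [[0,0,0.027],[0.0102,-0.0095,0.03],255],
    [[0,0,0.027],[0.0102,-0.0095,0.06],255],
    [[0,0,0.027],[0.0102,-0.0095,0.08],255],
    [[0,0,0.027],[0.0102,-0.0095,0.088],255],
    [[0,0,0.027],[0.0102,-0.0095,0.088],255],
    [[0,0,0.027],[0.0102,-0.0095,0.088],255],
  ],
)

```text
t: 6.1
eef_pos: [449.9, 178.3, 251.6]
tcp_rot: [3.14, -0.0, 1.662]
ft_force: [0.4, -0.5, -2.3]
opening: 0.1
```

```bash
python3 mv.py 449.4 177.7 243 1.661; python3 - <<'E'
from h import *
s=env.state();C=cal('wrist');p,d=read_camera('wrist');cv2.imwrite('pics/w4.png',p)
np.savez('w4.npz',p=p,d=d,T=C[3],f=C[0],cx=C[1],cy=C[2],pos=s['eef_pos'],rot=s['tcp_rot']);print(s['t'],s['eef_pos'],s['tcp_rot'],s['ft_force'])
q,dq=read_camera('scene');np.savez('s4.npz',p=q,d=dq)
a=cv2.resize(q[130:290,220:370],None,fx=3.6,fy=3.6,interpolation=cv2.INTER_CUBIC);cv2.imwrite('pics/s4.png',a)
E
```

```text
t 6.1 turn [ 0.0012 -0.0001  0.0008] shift m [-0.0005 -0.0005  0.0086]
6.1 [449.87193698 178.28853842 251.56000437] [ 3.14043910e+00 -9.27343895e-05  1.66176750e+00] [ 0.42155989 -0.50814016 -2.25079848]
```

View pics/w4.png

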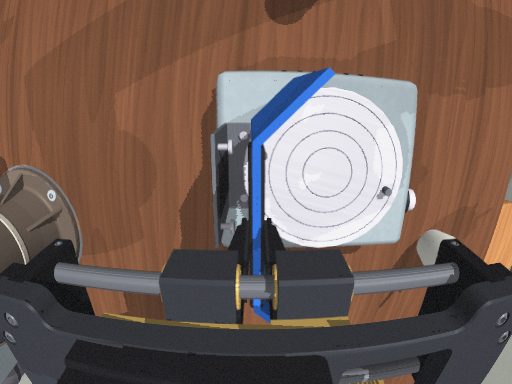

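View pics/s4.png

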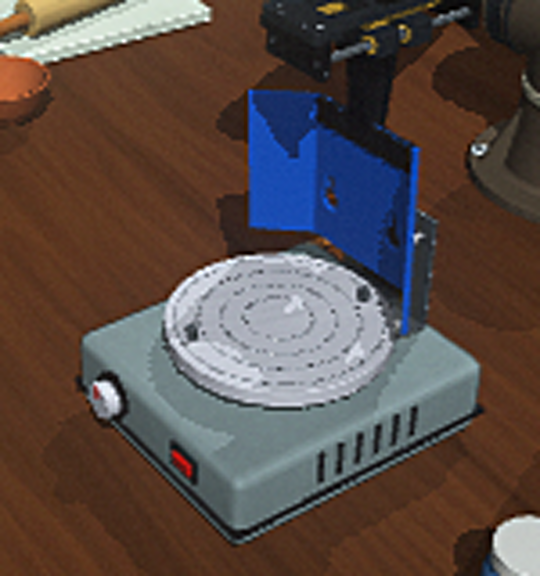

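The scene view shows the shield upright in front of the bracket, with its keyholes at (330,195) and (395,235) of the zoom. I'll re-measure the left screw from this closer view.

```bash
python3 - <<'E'
from h import *
z=np.load('w4.npz');p=z['p']
cv2.imwrite('pics/w4z.png',cv2.resize(p[115:250,205:275],None,fx=4.4,fy=4.4,interpolation=cv2.INTER_NEAREST))
E
```

```text
(no output)
```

View pics/w4z.png

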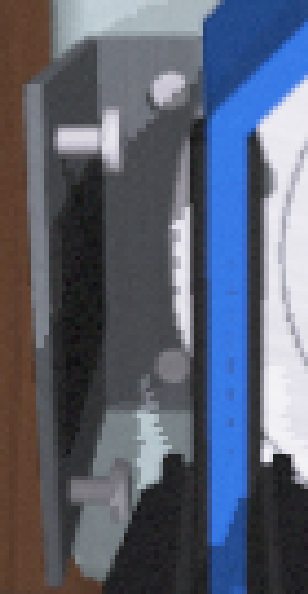

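```bash
python3 - <<'E'
from h import *
from scipy.spatial.transform import Rotation as R
z=np.load('w4.npz');C=(float(z['f']),float(z['cx']),float(z['cy']),z['T'])
Rt=R.from_euler('xyz',z['rot']).as_matrix()
s=lambda a,b:[205+a/4.4-.5,115+b/4.4-.5]
L=onz('wrist',s(121,139),178,C)[0];r=onz('wrist',s(130,490),178,C)[0]
print(L,r,np.linalg.norm(L-r),np.arctan2(-(L-r)[0],(L-r)[1]))
for n,q in [('L',L),('R',r),('mid',(L+r)/2)]: print(n,'tool',((q-z['pos'])@Rt).round(1))
zt=z['pos'][2]-109+140
for n,a,b in [('fold outer',203,112),('fold inner',247,138),('sheet',227,300),('sheet',227,400)]: print(n,((onz('wrist',s(a,b),zt,C)[0]-z['pos'])@Rt).round(1))
E
```

```text
[424.30945397 216.29747186 178.        ] [431.76323738 135.85709062 178.        ] 80.78498511534255 0.09239835883716609
L tool [ 40.2 -22.1  73.5]
R tool [-40.6 -22.   73.5]
mid tool [ -0.2 -22.   73.5]
fold outer [ 60.6  -2.8 -31. ]
fold inner [ 57.2   2.9 -31. ]
sheet [ 35.2   0.3 -31. ]
sheet [ 20.9   0.3 -31. ]
```

Emit:
arm_command(
  targets=[
    [[0,0,0],[0,-0.003,0.0088],255],
    [[0,0,0],[0,-0.006,0.0088],255],
    [[0,0,0],[0,-0.009,0.0088],255],
    [[0,0,0],[0,-0.012,0.0088],255],
    [[0,0,0],[0,-0.012,0.0088],255],
  ],
)

```text
t: 6.7
eef_pos: [436.9, 177.6, 242.1]
tcp_rot: [3.141, 0.0, 1.663]
ft_force: [-0.5, 0.1, -3.6]
opening: 0.103
```

```bash
python3 mv.py 419 175 242.7 1.661; python3 -c "
from cell import env;print(env.state()['ft_force'])"
```

```text
t 6.7 turn [0.0002 0.     0.002 ] shift m [-0.0009 -0.0181 -0.0006]
[-0.45880286  0.14360709 -3.57902613]
```

Emit:
arm_command(
  targets=[
    [[0,0,0],[-0.0005,-0.004,-0.0006],255],
    [[0,0,0],[-0.0005,-0.008,-0.0006],255],
    [[0,0,0],[-0.0005,-0.012,-0.0006],255],
    [[0,0,0],[-0.0005,-0.015,-0.0006],255],
    [[0,0,0],[-0.0005,-0.017,-0.0006],255],
    [[0,0,0],[-0.0005,-0.017,-0.0006],255],
  ],
)

```text
t: 7.3
eef_pos: [420.3, 175.5, 242.7]
tcp_rot: [3.141, 0.0, 1.663]
ft_force: [0.9, 0.4, -3.5]
opening: 0.1
```

```bash
python3 mv.py 419 175 242.7 1.661;  python3 - <<'E'
from h import *
s=env.state();print(s['ft_force'],s['moment'])
q,dq=read_camera('scene')
a=cv2.resize(q[130:290,220:370],None,fx=3.6,fy=3.6,interpolation=cv2.INTER_CUBIC);cv2.imwrite('pics/s5.png',a)
E
```

```text
t 7.3 turn [0.0004 0.0001 0.0019] shift m [-0.0004 -0.0014 -0.0001]
[ 0.89152275  0.37628598 -3.46507524] [-0.04206839 -0.20086065  0.01069023]
```

View pics/s5.png

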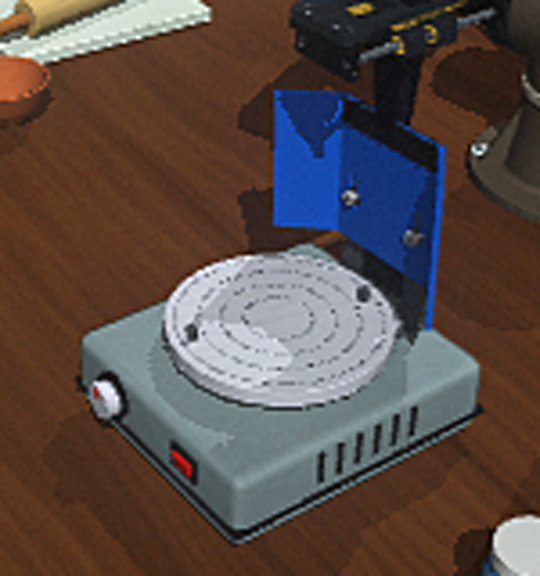

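Both screw heads show through the keyholes at (350,198) and (412,237) of the zoom, with no contact force. I'll ease back to the pad.

Emit:
arm_command(
  targets=[
    [[0,0,0],[-0.0004,-0.0008,0],255],
    [[0,0,0],[-0.0004,-0.0014,0],255],
    [[0,0,0],[-0.0004,-0.0014,0],255],
  ],
)

```text
t: 7.65
eef_pos: [419.1, 175.0, 242.6]
tcp_rot: [3.141, 0.0, 1.663]
ft_force: [1.1, -0.4, -2.5]
opening: 0.098
```

Emit:
arm_command(
  targets=[
    [[0,0,0],[0,0,0.003],255],
    [[0,0,0],[0,0,0.006],255],
    [[0,0,0],[0,0,0.009],255],
    [[0,0,0],[0,0,0.012],255],
    [[0,0,0],[0,0,0.012],255],
  ],
)

```text
t: 8.15
eef_pos: [418.9, 174.9, 230.0]
tcp_rot: [-3.141, 0.0, 1.663]
ft_force: [1.7, 0.1, -3.6]
opening: 0.098
```

Emit:
arm_command(
  targets=[
    [[0,0,0],[0,0,0.003],255],
    [[0,0,0],[0,0,0.006],255],
    [[0,0,0],[0,0,0.008],255],
    [[0,0,0],[0,0,0.009],255],
    [[0,0,0],[0,0,0.009],255],
  ],
)

```text
t: 8.65
eef_pos: [419.0, 175.0, 221.4]
tcp_rot: [-3.141, 0.0, 1.663]
ft_force: [1.8, -0.8, -3.2]
opening: 0.099
```

Emit:
arm_command(
  targets=[
    [[0,0,0],[0,0,0.001],255],
    [[0,0,0],[0,0,0.001],255],
  ],
)

```text
t: 8.85
eef_pos: [419.3, 175.3, 220.9]
tcp_rot: [3.141, -0.001, 1.663]
ft_force: [-0.4, 2.6, 1.0]
opening: 0.096
```

Contact: the shield's weight is coming off. Press slightly further to confirm seating.

Emit:
arm_command(
  targets=[
    [[0,0,0],[0,0,0.001],255],
    [[0,0,0],[0,0,0.001],255],
    [[0,0,0],[0,0,0.001],255],
  ],
)

```text
t: 9.15
eef_pos: [419.5, 175.6, 220.4]
tcp_rot: [3.14, -0.001, 1.663]
ft_force: [-1.3, 5.0, 8.1]
opening: 0.099
```

```bash
python3 - <<'E'
from h import *
s=env.state();print(s['ft_force'],s['moment'],s['eef_pos'])
q,dq=read_camera('scene')
a=cv2.resize(q[130:290,220:370],None,fx=3.6,fy=3.6,interpolation=cv2.INTER_CUBIC);cv2.imwrite('pics/s6.png',a)
E
```

```text
[-1.29833792  4.97613929  8.12836804] [ 0.88846496 -0.00259783 -0.09149065] [419.52749571 175.5900009  220.38580121]
```

View pics/s6.png

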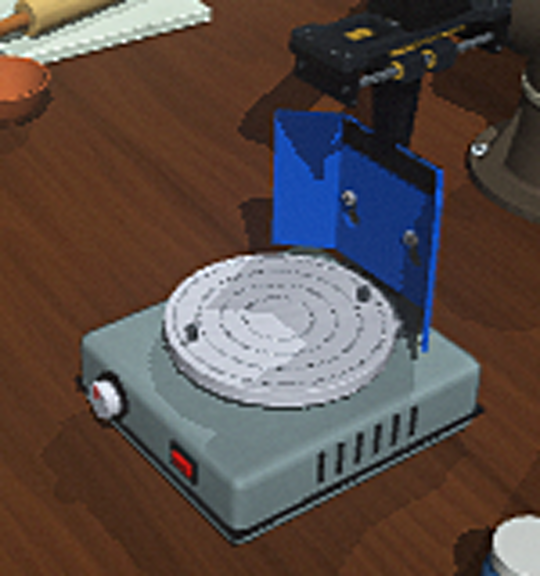

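Emit:
arm_command(
  targets=[
    [[0,0,0],[0,0,0],150],
    [[0,0,0],[0,0,0],150],
    [[0,0,0],[0,0,0],150],
    [[0,0,0],[0,0,0],150],
    [[0,0,0],[0,0,0],150],
    [[0,0,0],[0,0,0],150],
  ],
)

```text
t: 9.8
eef_pos: [419.0, 174.9, 219.5]
tcp_rot: [-3.141, 0.0, 1.663]
ft_force: [0.3, 0.1, 0.3]
opening: 0.407
```

```bash
python3 - <<'E'
from h import *
C=cal('wrist');p,d=read_camera('wrist');cv2.imwrite('pics/w7.png',p)
s=env.state();print(s['ft_force'],s['eef_pos'],s['opening'])
E
```

```text
[ 0.53824929 -1.81359208 -0.16350583] [419.01934044 174.93995073 219.47522964] 0.41361652618598543
```

View pics/w7.png

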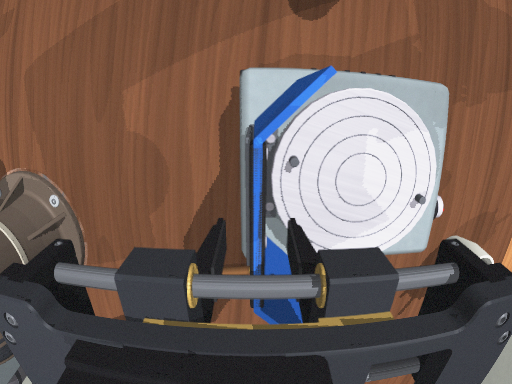

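The fingers are clear, the shield stayed up, and the pins are at (293,160) and (419,199). Next I'll lift straight off.

Emit:
arm_command(
  targets=[
    [[0,0,0],[0,0,-0.02],150],
    [[0,0,0],[0,0,-0.06],150],
    [[0,0,0],[0,0,-0.1],200],
    [[0,0,0],[0,0,-0.1],255],
    [[0,0,0],[0,0,-0.1],255],
    [[0,0,0],[0,0,-0.1],255],
  ],
)

```text
t: 10.45
eef_pos: [418.6, 174.8, 318.4]
tcp_rot: [-3.14, 0.0, 1.663]
ft_force: [0.5, -0.3, -0.5]
opening: 0.131
```

```bash
python3 - <<'E'
from h import *
s=env.state();C=cal('wrist');p,d=read_camera('wrist');cv2.imwrite('pics/w8.png',p)
np.savez('w8.npz',p=p,d=d,T=C[3],f=C[0],cx=C[1],cy=C[2],pos=s['eef_pos'],rot=s['tcp_rot']);print(s['t'],s['eef_pos'],s['qvel'].round(3),s['opening'])
q,dq=read_camera('scene');np.savez('s8.npz',p=q)
a=cv2.resize(q[130:290,220:370],None,fx=3.6,fy=3.6,interpolation=cv2.INTER_CUBIC);cv2.imwrite('pics/s8.png',a)
E
```

```text
10.45 [418.5742253  174.8469755  318.41824041] [0.    0.007 0.003 0.    0.003 0.001] 0.13066895189430544
```

View pics/w8.png

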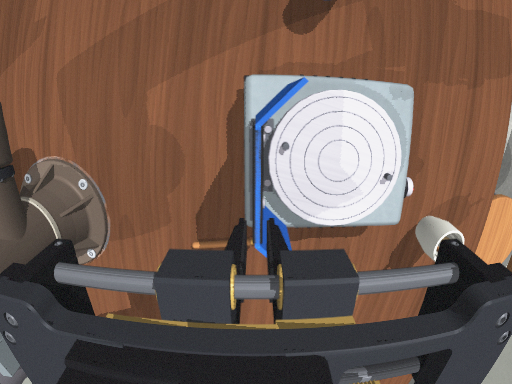

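View pics/s8.png

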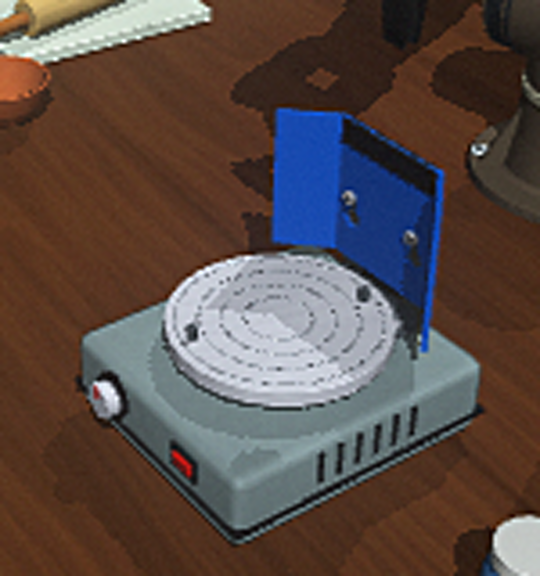

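The shield hangs with both screws at the tops of their slots. In the wrist view the pins are at about (285,148) and (388,177). I'll check the hang and the pins in numbers.

```bash
python3 - <<'E'
from h import *
z=np.load('w8.npz');C=(float(z['f']),float(z['cx']),float(z['cy']),z['T']);p=z['p']
c=np.array([534.3,186.1]);yw=.091;X=np.array([np.cos(yw),np.sin(yw)]);Y=np.array([-X[1],X[0]])
W=lambda q:np.round([(q[:2]-c)@X,(q[:2]-c)@Y],1)
g=cv2.cvtColor(p,cv2.COLOR_BGR2GRAY)
for u,v in [(285,148),(388,177)]:
    w=g[v-8:v+9,u-8:u+9].astype(int);m=(w<110);vv,uu=np.where(m)
    a=(u-8+uu.mean(),v-8+vv.mean());q=onz('wrist',a,124,C)[0];r=W(q);print('pin',a,m.sum(),q.round(1),r,np.hypot(*r),np.degrees(np.arctan2(r[1],r[0])))
b,gg,r_=[p[...,i].astype(int) for i in range(3)]
m=(b>150)&(b>r_+60);m[:,:230]=0;m[:,330:]=0
for v in range(80,255,8):
    us=np.where(m[v])[0]
    if len(us): print(v,us.min(),us.max(),W(onz('wrist',[us.min(),v],252,C)[0]),W(onz('wrist',[us.max(),v],252,C)[0]))
P=cloud('wrist',z['d'],C)
mm=m&(P[...,2]>230);print('top z',np.percentile(P[mm][:,2],[10,50,90]))
for v in (90,120,160,200,240):
    k=mm[v];print(v,P[v][k][:,2].mean() if k.any() else None)
cv2.imwrite('pics/w8z.png',cv2.resize(p[70:260,235:420],None,fx=3.1,fy=3.1,interpolation=cv2.INTER_CUBIC))
o=onz('top',[[233,128]],95)[0];print('pot',o)
E
```

```text
pin (np.float64(283.0), np.float64(144.0)) 7 [452.2 201.4 124. ] [-80.3  22.7] 83.44686932413941 164.21493754916207
pin (np.float64(385.9), np.float64(175.35)) 20 [609.3 173.4 124. ] [ 73.5 -19.5] 76.04275113381945 -14.85861444792466
80 301 308 [-76.6 100.8] [-70.3 101. ]
88 292 300 [-84.6  93.3] [-77.4  93.5]
96 284 292 [-91.6  85.9] [-84.5  86.1]
104 275 283 [-99.5  78.6] [-92.4  78.8]
112 267 275 [-106.5   71.4] [-99.4  71.5]
120 259 267 [-113.6   64.2] [-106.5   64.2]
128 255 260 [-117.2   57. ] [-112.7   57. ]
136 256 260 [-116.3   49.7] [-112.7   49.7]
144 256 260 [-116.3   42.4] [-112.7   42.5]
152 256 258 [-116.3   35.1] [-114.4   35.1]
160 256 260 [-116.3   27.7] [-112.6   27.7]
168 256 260 [-116.3   20.1] [-112.6   20.1]
176 256 260 [-116.2   12.5] [-112.5   12.5]
184 255 260 [-117.2    4.8] [-112.5    4.8]
192 255 260 [-117.2   -3. ] [-112.5   -3. ]
200 255 259 [-117.2  -11. ] [-113.4  -11. ]
208 255 267 [-117.2  -19.2] [-105.7  -19.2]
216 255 276 [-117.2  -27.5] [-96.8 -27.5]
224 255 284 [-117.2  -36. ] [-88.8 -36.1]
232 255 286 [-117.2  -44.7] [-86.4 -44.8]
240 255 288 [-117.2  -53.7] [-84.  -53.8]
248 256 290 [-116.2  -62.8] [-81.6 -63.1]
top z [252.11092246 253.16950975 254.06414107]
90 252.90182582108017
120 253.3946020559593
160 253.3877285558163
200 253.20828121693268
240 245.63740749067077
pot [799.74334702  40.24506422  95.        ]
```

View pics/w8z.png

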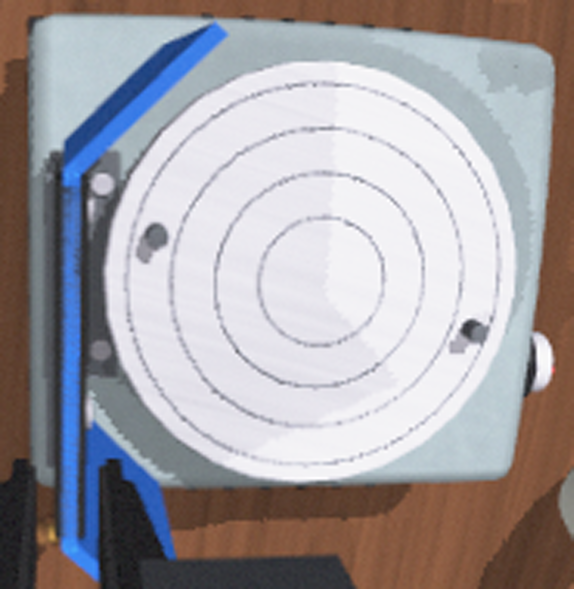

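```bash
python3 mv.py 614.3 146.2 160 1.662
```

```text
t 10.55 turn [-0.0022  0.0005  0.0008] shift m [-0.0464  0.1925  0.158 ]
```

Emit:
arm_command(
  targets=[
    [[0,0,0],[-0.01,0.04,0],255],
    [[0,0,0],[-0.025,0.09,0],255],
    [[0,0,0],[-0.035,0.14,0],255],
    [[0,0,0],[-0.0464,0.1925,0.0],255],
    [[0,0,0],[-0.0464,0.1925,0.05],255],
    [[0,0,0],[-0.0464,0.1925,0.1],255],
    [[0,0,0],[-0.0464,0.1925,0.14],255],
    [[0,0,0],[-0.0464,0.1925,0.158],255],
  ],
)

```text
t: 11.35
eef_pos: [613.0, 146.0, 156.2]
tcp_rot: [-3.134, 0.0, 1.663]
ft_force: [0.6, 0.1, 0.6]
opening: 0.002
```

Emit:
arm_command(
  targets=[
    [[0,0,0],[0,0,0],255],
    [[0,0,0],[0,0,0],255],
  ],
)

```text
t: 11.55
eef_pos: [615.2, 146.5, 161.6]
tcp_rot: [-3.141, 0.0, 1.663]
ft_force: [-0.5, 0.8, -0.3]
opening: 0.001
```

```bash
python3 mv.py 614.3 146.2 120.5 1.662; python3 - <<'E'
from h import *
C=cal('wrist');p,d=read_camera('wrist');cv2.imwrite('pics/w9.png',p)
s=env.state();print(s['opening'],s['eef_pos'])
c=np.array([534.3,186.1]);yw=.091;X=np.array([np.cos(yw),np.sin(yw)]);Y=np.array([-X[1],X[0]])
print((s['eef_pos'][:2]-c)@X,(s['eef_pos'][:2]-c)@Y)
E
```

```text
t 11.55 turn [-0.0005  0.0001  0.0008] shift m [-0.0002 -0.0009  0.0411]
0.007206764582384908 [615.5343271  146.55107555 162.47968399]
77.30422138987606 -46.767410454088065
```

View pics/w9.png

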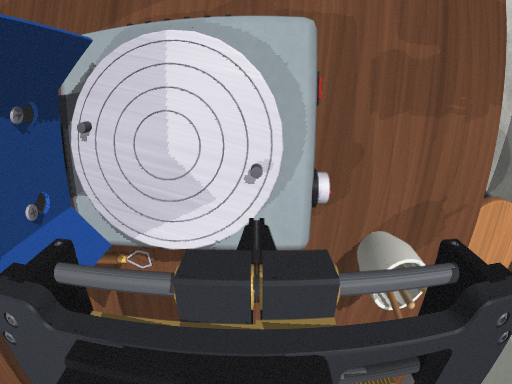

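The closed fingertips (column 257) line up with the pin at (257,170). Both screws show at their slot tops. Next I'll lower the fingers.

Emit:
arm_command(
  targets=[
    [[0,0,0],[0,-0.001,0.015],255],
    [[0,0,0],[0,-0.001,0.028],255],
    [[0,0,0],[0,-0.001,0.036],255],
    [[0,0,0],[0,-0.001,0.04],255],
    [[0,0,0],[0,-0.001,0.04],255],
    [[0,0,0],[0,-0.001,0.04],255],
  ],
)

```text
t: 12.2
eef_pos: [614.3, 146.4, 121.9]
tcp_rot: [3.141, 0.0, 1.663]
ft_force: [0.0, -0.6, 0.1]
opening: -0.002
```

```bash
python3 mv.py 614.3 146.2 120.5 1.662; python3 -c "
from cell import env;s=env.state();print(s['ft_force'],s['eef_pos'])"
```

```text
t 12.2 turn [0.0006 0.0001 0.0008] shift m [-0.0002  0.      0.0014]
[ 0.0248457  -0.55808237  0.12397139] [614.2590779  146.38712679 121.92766346]
```

Emit:
arm_command(
  targets=[
    [[0,0,0],[0.006,0,0.001],255],
    [[0,0,0],[0.014,0,0.001],255],
    [[0,0,0],[0.026,0,0.001],255],
    [[0,0,0],[0.044,0,0.001],255],
    [[0,0,0],[0.066,0,0.001],255],
    [[0,0,0],[0.072,0,-0.045],255],
    [[0,0,0],[0.072,0,-0.095],255],
    [[0,0,0],[0.072,0,-0.14],255],
  ],
)

```text
t: 13.0
eef_pos: [606.9, 219.9, 263.7]
tcp_rot: [3.141, -0.0, 1.664]
ft_force: [0.9, 0.9, -0.0]
opening: 0.004
```

Emit:
arm_command(
  targets=[
    [[0,0,0],[0,0,-0.04],255],
    [[0,0,0],[0,0,-0.07],255],
    [[0,0,0],[0,0,-0.07],255],
  ],
)

```text
t: 13.3
eef_pos: [608.0, 219.8, 336.4]
tcp_rot: [3.134, -0.001, 1.664]
ft_force: [0.2, 0.1, -1.0]
opening: 0.008
```

```bash
python3 - <<'E'
from h import *
import time
c=np.array([534.3,186.1]);yw=.091;X=np.array([np.cos(yw),np.sin(yw)]);Y=np.array([-X[1],X[0]])
for i in range(4):
    t=env.state()['t'];C=cal('wrist');p,d=read_camera('wrist');cv2.imwrite(f'pics/sp{i}.png',p);print(t,env.state()['eef_pos'])
    np.savez(f'sp{i}.npz',p=p,d=d,T=C[3])
E
```

```text
13.3 [607.42548038 219.50803574 333.47886585]
13.35 [606.98633867 219.1829626  331.56958742]
13.4 [606.81179748 218.86782208 330.54578931]
13.45 [606.80840884 218.65299484 330.08403279]
```

View pics/sp0.png

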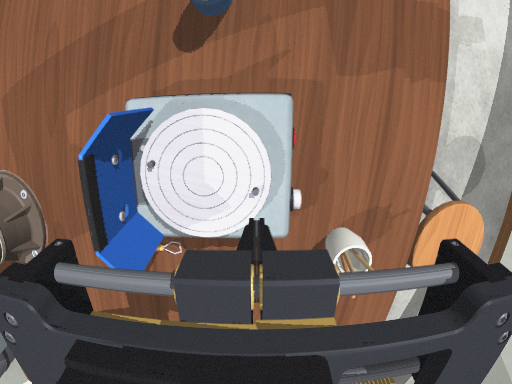

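View pics/sp3.png

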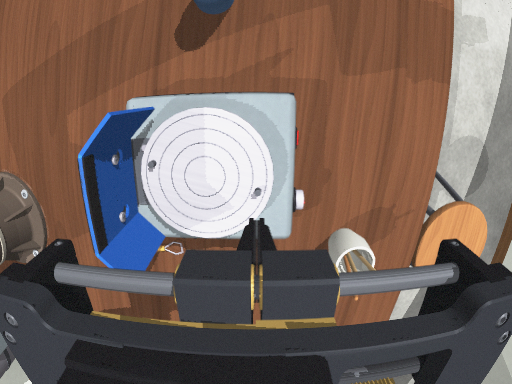

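```bash
python3 - <<'E'
from h import *
f,cx,cy,_=cal('wrist')
c=np.array([534.3,186.1]);yw=.091;X=np.array([np.cos(yw),np.sin(yw)]);Y=np.array([-X[1],X[0]])
for i in range(4):
    z=np.load(f'sp{i}.npz');C=(f,cx,cy,z['T']);g=cv2.cvtColor(z['p'],cv2.COLOR_BGR2GRAY)
    for u,v in [(151,165),(256,191)]:
        w=g[v-8:v+9,u-8:u+9].astype(int);vv,uu=np.where(w<120)
        q=onz('wrist',[u-8+uu.mean(),v-8+vv.mean()],126,C)[0][:2]-c;r=(q@X,q@Y);print(i,len(uu),np.round(r,1),round(np.hypot(*r),1),round(np.degrees(np.arctan2(r[1],r[0])),1))
z=np.load('sp3.npz')['p'];cv2.imwrite('pics/sp3z.png',cv2.resize(z[85:275,75:310],None,fx=3,fy=3,interpolation=cv2.INTER_CUBIC))
E
```

```text
0 34 [-75.7  20.8] 78.5 164.6
0 9 [ 76.5 -16.6] 78.3 -12.2
1 34 [-75.7  20.7] 78.4 164.7
1 9 [ 76.5 -16.7] 78.3 -12.3
2 36 [-75.9  20.8] 78.7 164.6
2 11 [ 76.8 -17.4] 78.7 -12.8
3 35 [-75.8  20.8] 78.6 164.6
3 12 [ 76.3 -17. ] 78.2 -12.6
```

View pics/sp3z.png

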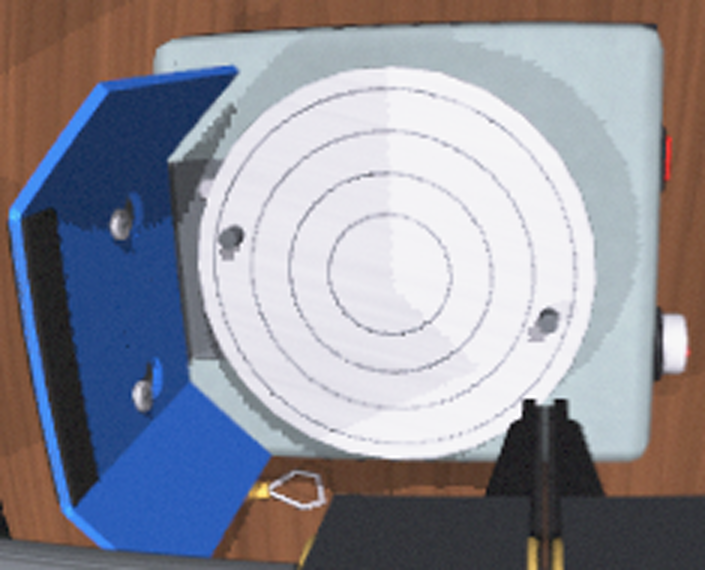

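The pins have not moved, so the sweep missed. I'll go back down and probe slowly to see why.

```bash
python3 mv.py 614.3 144 120 1.662
```

```text
t 13.5 turn [-0.0022  0.0004  0.0013] shift m [-0.075   0.001   0.2101]
```

Emit:
arm_command(
  targets=[
    [[0,0,0],[-0.04,0.001,0],255],
    [[0,0,0],[-0.075,0.001,0.03],255],
    [[0,0,0],[-0.075,0.001,0.08],255],
    [[0,0,0],[-0.075,0.001,0.13],255],
    [[0,0,0],[-0.075,0.001,0.17],255],
    [[0,0,0],[-0.075,0.001,0.195],255],
    [[0,0,0],[-0.075,0.001,0.206],255],
    [[0,0,0],[-0.075,0.001,0.206],255],
  ],
)

```text
t: 14.3
eef_pos: [614.5, 143.5, 123.7]
tcp_rot: [-3.138, 0.0, 1.663]
ft_force: [-0.2, -0.3, 1.0]
opening: 0.001
```

Emit:
arm_command(
  targets=[
    [[0,0,0],[0,0,0],255],
    [[0,0,0],[0,0,0],255],
  ],
)

```text
t: 14.5
eef_pos: [615.9, 143.7, 127.0]
tcp_rot: [3.139, -0.0, 1.663]
ft_force: [0.4, -0.1, 0.6]
opening: 0.004
```

```bash
python3 mv.py 614.3 144 119.5 1.662;python3 - <<'E'
from h import *
p,d=read_camera('wrist');cv2.imwrite('pics/w10.png',p[:300])
q,d=read_camera('scene');cv2.imwrite('pics/s10.png',cv2.resize(q[130:290,220:370],None,fx=3.6,fy=3.6,interpolation=cv2.INTER_CUBIC))
E
```

```text
t 14.5 turn [ 0.0023 -0.      0.0008] shift m [ 0.0005 -0.0016  0.0075]
```

View pics/w10.png

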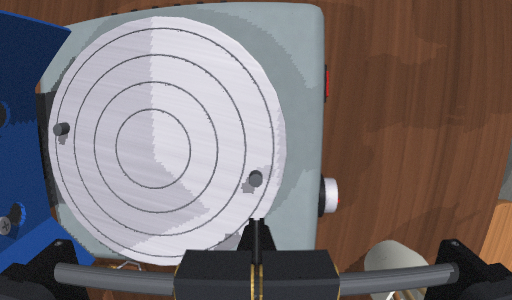

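View pics/s10.png

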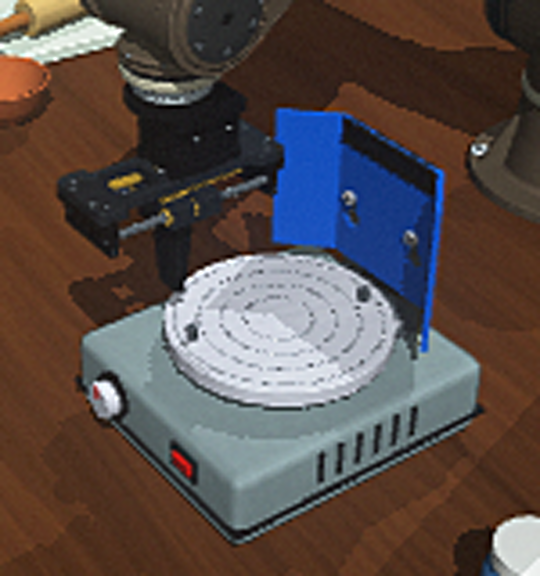

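The scene view shows the fingertip just short of the near pin, at (180,285) of the zoom against the pin at (192,330). The arm's z rings by several mm after fast moves (123.7, then 127), so the fingertip probably rode over the pin. I'll settle lower and probe slowly.

Emit:
arm_command(
  targets=[
    [[0,0,0],[0,-0.001,0.003],255],
    [[0,0,0],[0,-0.001,0.007],255],
    [[0,0,0],[0,-0.001,0.007],255],
    [[0,0,0],[0,-0.001,0.007],255],
  ],
)

```text
t: 15.0
eef_pos: [614.2, 143.3, 118.4]
tcp_rot: [-3.141, 0.0, 1.663]
ft_force: [0.1, -0.3, 0.2]
opening: 0.005
```

Emit:
arm_command(
  targets=[
    [[0,0,0],[0,0,0],255],
    [[0,0,0],[0,0,0],255],
  ],
)

```text
t: 15.2
eef_pos: [614.4, 143.3, 118.6]
tcp_rot: [3.141, 0.0, 1.663]
ft_force: [-1.0, -0.0, -0.1]
opening: 0.005
```

Emit:
arm_command(
  targets=[
    [[0,0,0],[0.003,0,0],255],
    [[0,0,0],[0.007,0,0],255],
    [[0,0,0],[0.011,0,0],255],
    [[0,0,0],[0.015,0,0],255],
  ],
)

```text
t: 15.6
eef_pos: [612.8, 158.8, 118.5]
tcp_rot: [-3.142, 0.0, 1.663]
ft_force: [0.3, 0.0, -0.3]
opening: 0.002
```

```bash
python3 - <<'E'
from h import *
p,d=read_camera('wrist');cv2.imwrite('pics/w11.png',p[:300])
q,d=read_camera('scene');cv2.imwrite('pics/s11.png',cv2.resize(q[170:270,225:325],None,fx=5.6,fy=5.6,interpolation=cv2.INTER_CUBIC))
print(env.state()['eef_pos'])
E
```

```text
[612.82960571 158.95715176 118.5328943 ]
```

View pics/w11.png

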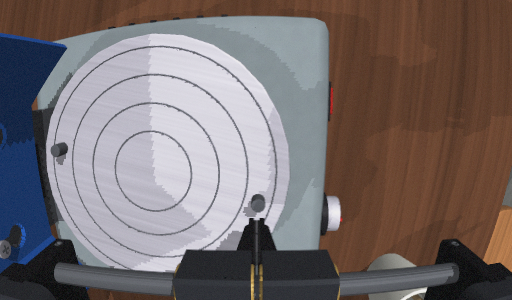

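View pics/s11.png

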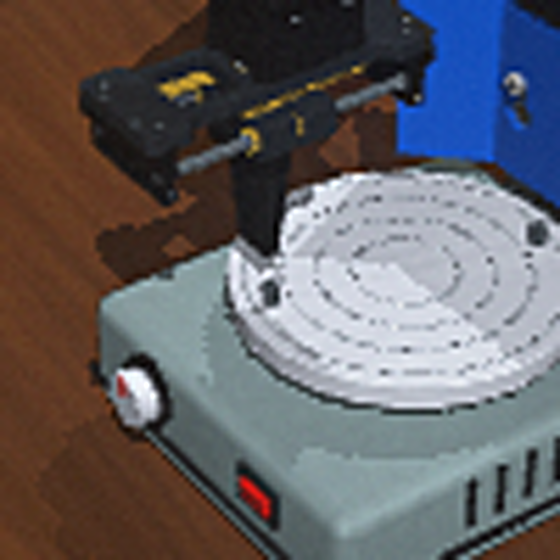

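The fingertip is now low (118.5) and just behind the pin at (258,203). This time I'll push from a settled pose.

Emit:
arm_command(
  targets=[
    [[0,0,0],[0.004,0,0.0],255],
    [[0,0,0],[0.011,0,0.0],255],
    [[0,0,0],[0.022,0,0],255],
    [[0,0,0],[0.037,0,0],255],
    [[0,0,0],[0.056,0,0],255],
    [[0,0,0],[0.066,0,-0.04],255],
    [[0,0,0],[0.066,0,-0.085],255],
    [[0,0,0],[0.066,0,-0.13],255],
  ],
)

```text
t: 16.5
eef_pos: [606.2, 225.9, 249.9]
tcp_rot: [-3.141, 0.0, 1.664]
ft_force: [0.2, 0.2, -0.4]
opening: 0.003
```

Emit:
arm_command(
  targets=[
    [[0,0,0],[0,0,-0.04],255],
    [[0,0,0],[0,0,-0.07],255],
  ],
)

```text
t: 16.7
eef_pos: [606.6, 225.7, 321.6]
tcp_rot: [3.139, -0.0, 1.664]
ft_force: [1.3, -0.3, -0.0]
opening: 0.005
```

```bash
python3 - <<'E'
from h import *
f,cx,cy,_=cal('wrist');ims=[]
for i in range(4):
    s=env.state();p,d=read_camera('wrist');print(s['t'],s['eef_pos']);ims.append(p[60:280:1,60:330])
cv2.imwrite('pics/sp4.png',np.vstack([np.hstack(ims[:2]),np.hstack(ims[2:])]))
E
```

```text
16.7 [606.60805724 225.66705732 321.63170962]
16.75 [607.616978   225.91057727 326.114147  ]
16.8 [607.54325916 225.83618137 323.27194749]
16.85 [606.92781417 225.50685167 320.44625488]
```

View pics/sp4.png

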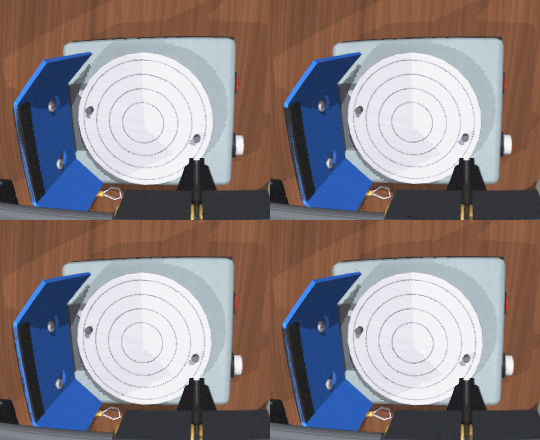

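The wheel still hasn't moved. I'll probe in very small steps and watch z, the force and the pin.

```bash
python3 mv.py 612.8 158 118.5 1.663
```

```text
t 16.9 turn [ 0.0005 -0.0001  0.0006] shift m [-0.0675 -0.      0.2   ]
```

Emit:
arm_command(
  targets=[
    [[0,0,0],[-0.04,0,0],255],
    [[0,0,0],[-0.072,0,0.03],255],
    [[0,0,0],[-0.072,0,0.08],255],
    [[0,0,0],[-0.072,0,0.125],255],
    [[0,0,0],[-0.072,0,0.16],255],
    [[0,0,0],[-0.072,0,0.18],255],
    [[0,0,0],[-0.072,0,0.192],255],
    [[0,0,0],[-0.072,0,0.195],255],
  ],
)

```text
t: 17.7
eef_pos: [612.6, 152.6, 121.5]
tcp_rot: [-3.138, 0.0, 1.663]
ft_force: [0.6, 0.0, 0.9]
opening: 0.003
```

Emit:
arm_command(
  targets=[
    [[0,0,0],[0,0,0],255],
    [[0,0,0],[0,0,0],255],
    [[0,0,0],[0,0,0],255],
  ],
)

```text
t: 18.0
eef_pos: [613.9, 152.5, 124.6]
tcp_rot: [3.14, -0.0, 1.663]
ft_force: [0.4, 0.2, 0.1]
opening: 0.006
```

Down a little more, then slow steps forward.

Emit:
arm_command(
  targets=[
    [[0,0,0],[0,0,0.003],255],
    [[0,0,0],[0,0,0.006],255],
    [[0,0,0],[0.004,0,0.006],255],
    [[0,0,0],[0.008,0,0.006],255],
    [[0,0,0],[0.012,0,0.006],255],
    [[0,0,0],[0.015,0,0.006],255],
  ],
)

```text
t: 18.6
eef_pos: [612.0, 167.8, 117.6]
tcp_rot: [3.141, 0.0, 1.663]
ft_force: [0.4, -0.6, -0.0]
opening: 0.004
```

Emit:
arm_command(
  targets=[
    [[0,0,0],[0.004,0,0],255],
    [[0,0,0],[0.008,0,0],255],
  ],
)

```text
t: 18.8
eef_pos: [611.3, 175.6, 117.6]
tcp_rot: [3.142, 0.0, 1.663]
ft_force: [0.1, -0.9, 0.2]
opening: 0.006
```

```bash
python3 - <<'E'
from h import *
p,d=read_camera('wrist');cv2.imwrite('pics/w12.png',cv2.resize(p[130:260,190:330],None,fx=4,fy=4))
print(env.state()['eef_pos'],env.state()['ft_force'])
E
```

```text
[611.23228302 176.10509571 117.55882664] [ 1.36094606 -0.4289171   0.28672018]
```

View pics/w12.png

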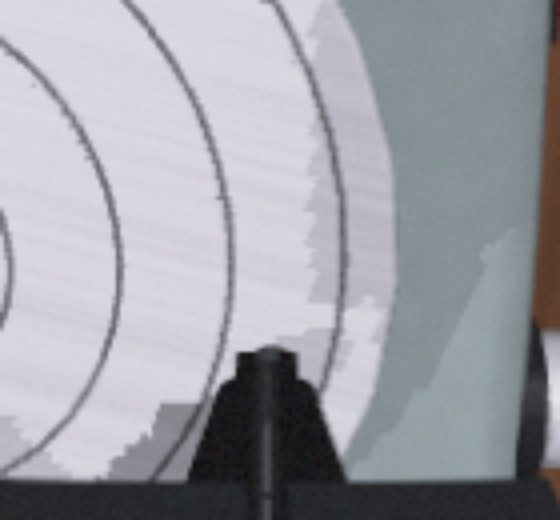

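Emit:
arm_command(
  targets=[
    [[0,0,0],[0.005,0,0],255],
    [[0,0,0],[0.01,0,0],255],
    [[0,0,0],[0.015,0,0],255],
  ],
)

```text
t: 19.15
eef_pos: [609.9, 190.6, 117.5]
tcp_rot: [3.142, 0.0, 1.663]
ft_force: [-0.5, 0.3, -0.6]
opening: 0.004
```

```bash
python3 - <<'E'
from h import *
p,d=read_camera('wrist');cv2.imwrite('pics/w13.png',cv2.resize(p[100:270,150:330],None,fx=3.3,fy=3.3))
q,d=read_camera('scene');cv2.imwrite('pics/s13.png',cv2.resize(q[170:270,225:325],None,fx=5.6,fy=5.6,interpolation=cv2.INTER_CUBIC))
print(env.state()['eef_pos'],env.state()['ft_force'])
E
```

```text
[609.85717143 190.87479703 117.51678404] [ 0.13999383  0.33040651 -0.06736254]
```

View pics/w13.png

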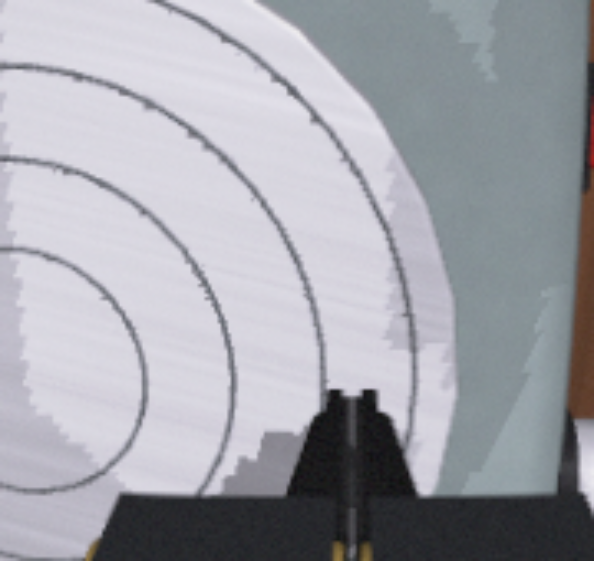

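View pics/s13.png

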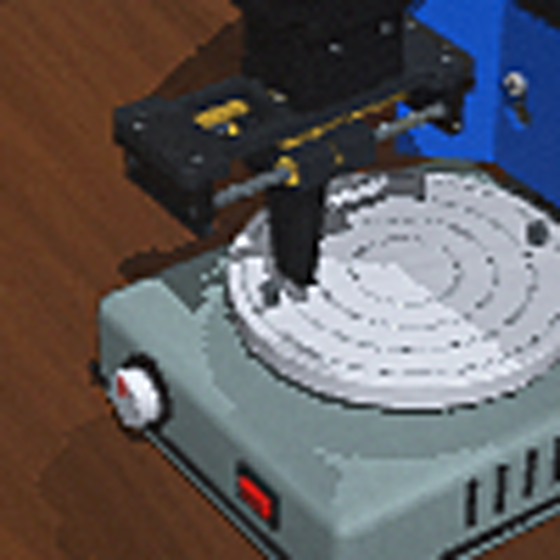

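```bash
python3 - <<'E'
from h import *
c=np.array([534.3,186.1]);yw=.091;X=np.array([np.cos(yw),np.sin(yw)]);Y=np.array([-X[1],X[0]])
f=lambda a,b:[225+(a+.5)/5.6-.5,170+(b+.5)/5.6-.5]
for n,a,b,z in [('pin top',268,286,128),('pin mid',268,292,122),('finger tip bottom',302,285,117.5),('pin2 top',538,228,128),('pin2 mid',538,235,122)]:
    q=onz('scene',f(a,b),z)[0];r=q[:2]-c;print(n,q.round(1),np.round([r@X,r@Y],1))
s=env.state();r=s['eef_pos'][:2]-c;print('tcp',r@X,r@Y)
p,d=read_camera('top');cv2.imwrite('pics/t14.png',cv2.resize(p[165:265,140:250],None,fx=5,fy=5,interpolation=cv2.INTER_CUBIC))
E
```

```text
pin top [613.6 171.7 128. ] [ 77.6 -21.5]
pin mid [612.3 169.6 122. ] [ 76.2 -23.5]
finger tip bottom [589.9 168.5 117.5] [ 53.8 -22.6]
pin2 top [455.8 201.9 128. ] [-76.7  22.9]
pin2 mid [454.5 200.8 122. ] [-78.1  21.9]
tcp 75.67844988164492 -2.111176293569025
```

View pics/t14.png

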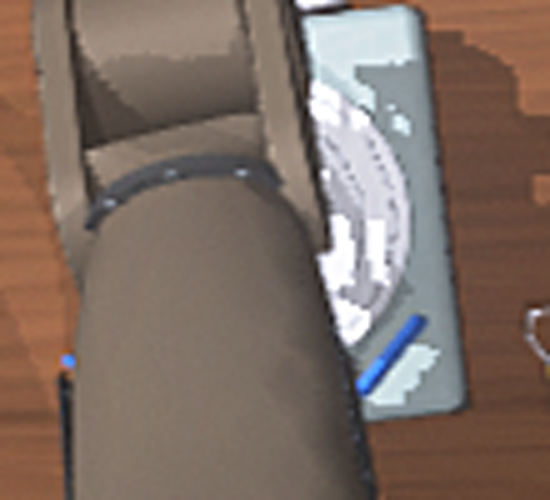

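```bash
python3 - <<'E'
from h import *
from scipy.spatial.transform import Rotation as R
s=env.state();Rt=R.from_euler('xyz',s['tcp_rot']).as_matrix()
C=cal('wrist');p,d=read_camera('wrist');P=(cloud('wrist',d,C)-s['eef_pos'])@Rt
for v in range(214,246,3):print(v,[tuple(P[v,u].round(0).astype(int)) for u in (250,254,257,260,264)])
z=np.load('w9.npz') if 0 else None
z=np.load('w1.npz');C1=(C[0],C[1],C[2],z['T']);Q=cloud('wrist',z['d'],C1)
pos=np.array([520.86,-211.97,259.54]);Rt=R.from_euler('xyz',[-3.1413,0.0002,1.1404]).as_matrix();Q=(Q-pos)@Rt
for v in range(216,240,4):print('open',v,[tuple(Q[v,u].round(0).astype(int)) for u in (174,178,181,333,336,340)])
E
```

```text
214 [(np.int64(2), np.int64(-4), np.int64(1)), (np.int64(3), np.int64(-1), np.int64(0)), (np.int64(3), np.int64(1), np.int64(0)), (np.int64(3), np.int64(3), np.int64(0)), (np.int64(3), np.int64(6), np.int64(0))]
217 [(np.int64(0), np.int64(-4), np.int64(0)), (np.int64(0), np.int64(-1), np.int64(0)), (np.int64(1), np.int64(1), np.int64(-1)), (np.int64(1), np.int64(3), np.int64(-1)), (np.int64(0), np.int64(6), np.int64(0))]
220 [(np.int64(12), np.int64(-4), np.int64(-32)), (np.int64(11), np.int64(-1), np.int64(-29)), (np.int64(10), np.int64(1), np.int64(-29)), (np.int64(12), np.int64(3), np.int64(-32)), (np.int64(12), np.int64(5), np.int64(-33))]
223 [(np.int64(12), np.int64(-3), np.int64(-37)), (np.int64(11), np.int64(-1), np.int64(-35)), (np.int64(10), np.int64(1), np.int64(-33)), (np.int64(12), np.int64(3), np.int64(-37)), (np.int64(12), np.int64(5), np.int64(-37))]
226 [(np.int64(12), np.int64(-3), np.int64(-42)), (np.int64(11), np.int64(-1), np.int64(-38)), (np.int64(10), np.int64(1), np.int64(-38)), (np.int64(12), np.int64(2), np.int64(-41)), (np.int64(12), np.int64(5), np.int64(
[... 2373 characters left out ...]
t64(-32)), (np.int64(8), np.int64(47), np.int64(-37)), (np.int64(11), np.int64(47), np.int64(-43)), (np.int64(12), np.int64(49), np.int64(-45))]
open 232 [(np.int64(11), np.int64(-47), np.int64(-48)), (np.int64(7), np.int64(-48), np.int64(-39)), (np.int64(4), np.int64(-48), np.int64(-33)), (np.int64(6), np.int64(47), np.int64(-39)), (np.int64(8), np.int64(48), np.int64(-43)), (np.int64(11), np.int64(48), np.int64(-49))]
open 236 [(np.int64(9), np.int64(-47), np.int64(-50)), (np.int64(5), np.int64(-48), np.int64(-41)), (np.int64(1), np.int64(-48), np.int64(-34)), (np.int64(3), np.int64(47), np.int64(-38)), (np.int64(6), np.int64(48), np.int64(-44)), (np.int64(9), np.int64(48), np.int64(-51))]
```

Both the wrist depth and the scene view put the visible finger ends about 29 mm short of the reported TCP. So the fingertip passed above the pin each time, at about z 147. I'll go back behind the pin and lower by that amount, watching the force.

Emit:
arm_command(
  targets=[
    [[0,0,0],[-0.02,0,0],255],
    [[0,0,0],[-0.045,0.001,0],255],
    [[0,0,0],[-0.045,0.001,0.006],255],
    [[0,0,0],[-0.045,0.001,0.012],255],
    [[0,0,0],[-0.045,0.001,0.018],255],
    [[0,0,0],[-0.045,0.001,0.022],255],
    [[0,0,0],[-0.045,0.001,0.022],255],
  ],
)

```text
t: 20.05
eef_pos: [614.7, 146.0, 94.7]
tcp_rot: [-3.14, 0.0, 1.664]
ft_force: [-0.0, 0.1, -0.4]
opening: 0.003
```

```bash
python3 - <<'E'
from h import *
from scipy.spatial.transform import Rotation as R
s=env.state();Rt=R.from_euler('xyz',s['tcp_rot']).as_matrix();print(s['eef_pos'],s['ft_force'])
C=cal('wrist');p,d=read_camera('wrist');P=cloud('wrist',d,C)
cv2.imwrite('pics/w14.png',cv2.resize(p[100:270,150:330],None,fx=3.3,fy=3.3))
for v in range(190,232,3):print(v,[P[v,u].round(0).tolist() for u in (253,264)])
q,d=read_camera('scene');cv2.imwrite('pics/s14.png',cv2.resize(q[170:270,225:325],None,fx=5.6,fy=5.6,interpolation=cv2.INTER_CUBIC))
E
```

```text
[614.67005532 145.96667119  94.70443047] [-0.01879579  0.14836484 -0.41985346]
190 [[610.0, 176.0, 124.0], [617.0, 174.0, 117.0]]
193 [[610.0, 176.0, 129.0], [617.0, 175.0, 125.0]]
196 [[610.0, 174.0, 129.0], [617.0, 174.0, 129.0]]
199 [[611.0, 172.0, 130.0], [617.0, 173.0, 129.0]]
202 [[611.0, 170.0, 130.0], [617.0, 171.0, 129.0]]
205 [[611.0, 169.0, 130.0], [618.0, 165.0, 118.0]]
208 [[611.0, 162.0, 117.0], [618.0, 163.0, 118.0]]
211 [[612.0, 160.0, 117.0], [619.0, 161.0, 118.0]]
214 [[612.0, 158.0, 117.0], [619.0, 158.0, 117.0]]
217 [[612.0, 156.0, 117.0], [619.0, 157.0, 118.0]]
220 [[612.0, 158.0, 127.0], [619.0, 159.0, 128.0]]
223 [[612.0, 158.0, 132.0], [618.0, 159.0, 134.0]]
226 [[607.0, 230.0, 294.0], [618.0, 159.0, 136.0]]
229 [[612.0, 158.0, 140.0], [618.0, 159.0, 141.0]]
```

View pics/w14.png

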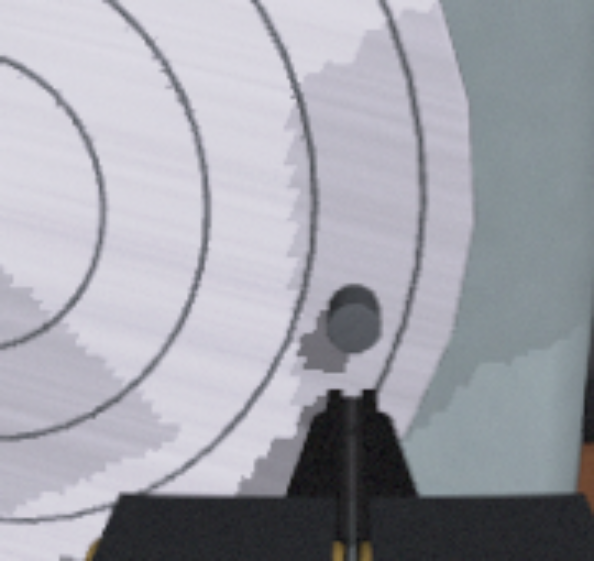

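View pics/s14.png

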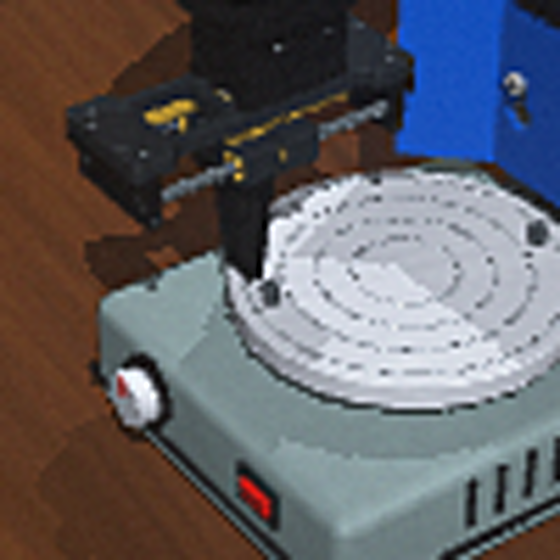

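The wrist view shows the pin at zoom (354,320) ahead of the fingertip. The tip height is about 125 with no contact. I'll go 5 mm lower, settle, then push.

Emit:
arm_command(
  targets=[
    [[0,0,0],[0,0,0.002],255],
    [[0,0,0],[0,0,0.0045],255],
    [[0,0,0],[0,0,0.0045],255],
    [[0,0,0],[0,0,0.0045],255],
  ],
)

```text
t: 20.55
eef_pos: [615.1, 145.4, 91.0]
tcp_rot: [-3.142, 0.0, 1.663]
ft_force: [0.1, 0.8, 0.1]
opening: 0.003
```

Emit:
arm_command(
  targets=[
    [[0,0,0],[0.006,-0.001,0],255],
    [[0,0,0],[0.014,-0.001,0],255],
    [[0,0,0],[0.024,-0.001,0],255],
    [[0,0,0],[0.037,-0.001,0],255],
    [[0,0,0],[0.054,-0.001,0],255],
    [[0,0,0],[0.07,-0.001,-0.01],255],
    [[0,0,0],[0.072,-0.001,-0.06],255],
    [[0,0,0],[0.072,-0.001,-0.11],255],
  ],
)

```text
t: 21.35
eef_pos: [606.6, 218.9, 202.2]
tcp_rot: [-3.14, 0.0, 1.664]
ft_force: [0.8, 0.0, -0.0]
opening: 0.005
```

Emit:
arm_command(
  targets=[
    [[0,0,0],[0,0,-0.05],255],
    [[0,0,0],[0,0,-0.1],255],
    [[0,0,0],[0,0,-0.12],255],
    [[0,0,0],[0,0,-0.12],255],
  ],
)

```text
t: 21.75
eef_pos: [607.9, 218.5, 325.6]
tcp_rot: [3.135, -0.001, 1.664]
ft_force: [-0.7, -0.9, -1.3]
opening: 0.005
```

```bash
python3 - <<'E'
from h import *
ims=[]
for i in range(4):
    s=env.state();C=cal('wrist');p,d=read_camera('wrist');print(s['t'],s['eef_pos']);ims.append(p[60:280:1,60:330]);np.savez(f'sq{i}.npz',p=p,d=d,T=C[3],t=s['t'])
cv2.imwrite('pics/sp5.png',np.vstack([np.hstack(ims[:2]),np.hstack(ims[2:])]))
E
```

```text
21.75 [607.86758879 218.50095504 325.55541087]
21.8 [607.31956211 218.1620763  322.74483968]
21.85 [606.95088987 217.87500129 320.93479945]
21.9 [606.81656716 217.64775215 319.94071954]
```

View pics/sp5.png

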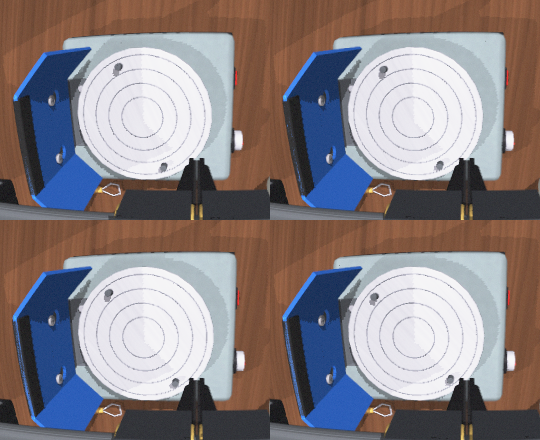

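It spins anticlockwise: the upper pin moved from (118,68) to (105,77) in 0.15 s, roughly 2 rad/s. I'll let it coast with the hand away.

Emit:
arm_command(
  targets=[
    [[0,0,0],[0,0,0],255],
    [[0,0,0],[0,0,0],255],
    [[0,0,0],[0,0,0],255],
    [[0,0,0],[0,0,0],255],
    [[0,0,0],[0,0,0],255],
    [[0,0,0],[0,0,0],255],
    [[0,0,0],[0,0,0],255],
    [[0,0,0],[0,0,0],255],
  ],
)

```text
t: 22.75
eef_pos: [607.5, 217.1, 321.0]
tcp_rot: [3.141, 0.0, 1.663]
ft_force: [0.6, 0.3, -0.4]
opening: 0.008
```

Emit:
arm_command(
  targets=[
    [[0,0,0],[0,0,0],255],
    [[0,0,0],[0,0,0],255],
    [[0,0,0],[0,0,0],255],
    [[0,0,0],[0,0,0],255],
    [[0,0,0],[0,0,0],255],
    [[0,0,0],[0,0,0],255],
    [[0,0,0],[0,0,0],255],
    [[0,0,0],[0,0,0],255],
  ],
)

```text
t: 23.55
eef_pos: [607.5, 217.1, 321.0]
tcp_rot: [3.142, 0.0, 1.663]
ft_force: [-0.9, -0.9, -0.5]
opening: 0.006
```

```bash
python3 - <<'E'
from h import *
ims=[]
for i in range(4):
    s=env.state();C=cal('wrist');p,d=read_camera('wrist');ims.append(p[60:280:1,60:330]);np.savez(f'sr{i}.npz',p=p,d=d,T=C[3],t=s['t'])
print(s['t'],s['eef_pos'])
cv2.imwrite('pics/sp6.png',np.vstack([np.hstack(ims[:2]),np.hstack(ims[2:])]))
f,cx,cy,_=cal('wrist');c=np.array([534.3,186.1])
for k in ('sq','sr'):
    for i in range(4):
        z=np.load(f'{k}{i}.npz');C=(f,cx,cy,z['T']);P=cloud('wrist',z['d'],C);g=cv2.cvtColor(z['p'],cv2.COLOR_BGR2GRAY)
        W=onz('wrist',np.stack(np.meshgrid(np.arange(512),np.arange(384)),-1).reshape(-1,2),127,C)[:,:2].reshape(384,512,2)-c
        R=np.hypot(W[...,0],W[...,1]);m=(abs(R-80)<6)&(P[...,2]>123)&(P[...,2]<134)&(g<150)
        a=np.arctan2(W[...,1],W[...,0])[m]; ang=np.angle(np.exp(2j*a).mean())/2 if m.any() else None
        print(k,round(float(z['t']),2),m.sum(),None if ang is None else round(ang,3))
q,d=read_camera('scene');cv2.imwrite('pics/s15.png',q)
p,d=read_camera('top');cv2.imwrite('pics/t15.png',p)
E
```

```text
23.7 [607.46792298 217.07212074 320.99222985]
sq 21.75 74 -1.105
sq 21.8 77 -0.995
sq 21.85 77 -0.881
sq 21.9 80 -0.772
sr 23.55 81 -0.629
sr 23.6 80 -0.537
sr 23.65 81 -0.449
sr 23.7 74 -0.358
```

View pics/sp6.png

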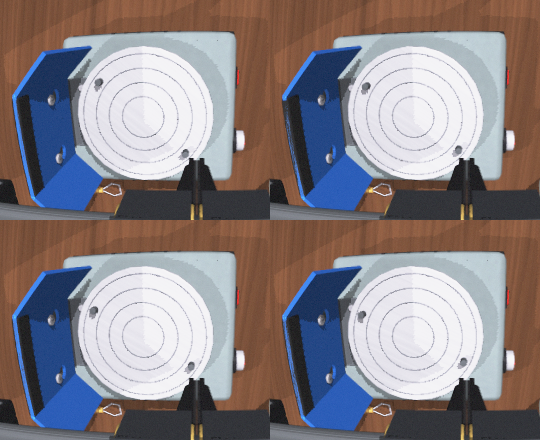

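View pics/s15.png

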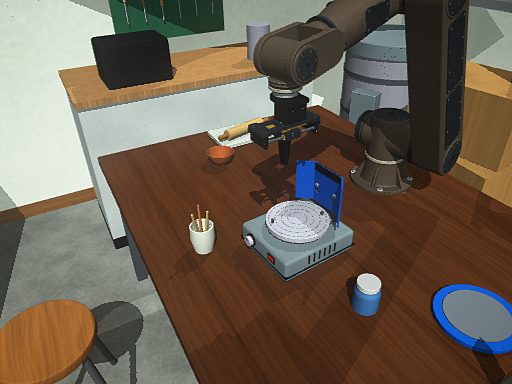

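Coasting went from 2.2 to 1.8 rad/s over 1.8 s. The shield still hangs on both screws and the bystanders look to be where they were, so I'm handing in.

```bash
python3 -c "
from cell import env
print(env.job_done(),env.state()['t'])"
```

```text
the job is handed in; nothing more can be done
the job is handed in; nothing more can be done
```

The shield is back on the bracket, drawn down onto both screws and released. The wheel head is spinning freely past it. I handed the job in at about 23.8 s, with the arm clear of everything.

- **Shield:** I pinched it by the grip and put its keyholes over the screw heads. I drew it down until it seated, reading about 8 N upward on the tool. After release it hung parallel to the bracket, its top edge reading 253 mm against a nominal 252 mm. Both screws showed at the tops of their slots, and still did after the spin.
- **Spin:** I pushed one bat pin anticlockwise with the closed fingertips and lifted away. The head coasted from about 2.2 to 1.8 rad/s over 1.8 s and was still turning at hand-in. Nothing suggested it was rubbing on the shield.
- **What went wrong on the way:** Two earlier pushes and a slow probe passed over the pin without moving the head. The wrist depth and the scene view both put the visible finger ends about 29 mm short of the reported TCP. Lowering by that amount fixed it, and nothing else was touched.
- **Bystanders:** By eye in the last scene picture, they looked to be where they started. I did not re-measure their positions.

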